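# Stack the lens cassettes on the dock and put its keyed lid back

### The job

Uncover the lens dock: tip the yellow-marked front end of its lid up while its rear tongue is still under the steel keeper, lift the lid off and set it knob-up in the middle of the green mat and let go of it. Then stack every lens cassette on the dock, in any order, one on another with yellow ends all facing the same way as the dock's, each fully home with its lugs down in the notches below, and finally key the lid onto the topmost cassette in the same way. Leave everything at rest and do not knock over or push away the other things on the table.

Things in the scene. Friction and masses are not known exactly. Their poses are not given: they have to be found in the camera images.
- cassette_blue: blue lens cassette 0.1-0.18 kg, may be absent: block 62 (x) by 46 (y) mm, z 7-39 mm, on two dark lugs z 0-7; grip its flat y sides. Origin: centre, at the lug tips; x to its yellow-marked front, z up. Lugs 9 mm long at x +25 (16 wide) and -25 (28 wide), tips tapered. Top 8 mm notched to match (19.6 and 31.6 wide, 1.8 mm play); seats 32 mm above the one below, never end for end
- cassette_green: green lens cassette 0.1-0.18 kg, may be absent: block 62 (x) by 46 (y) mm, z 7-39 mm, on two dark lugs z 0-7; grip its flat y sides. Origin: centre, at the lug tips; x to its yellow-marked front, z up. Lugs 9 mm long at x +25 (16 wide) and -25 (28 wide), tips tapered. Top 8 mm notched to match (19.6 and 31.6 wide, 1.8 mm play); seats 32 mm above the one below, never end for end
- cassette_orange: orange lens cassette 0.1-0.18 kg, may be absent: block 62 (x) by 46 (y) mm, z 7-39 mm, on two dark lugs z 0-7; grip its flat y sides. Origin: centre, at the lug tips; x to its yellow-marked front, z up. Lugs 9 mm long at x +25 (16 wide) and -25 (28 wide), tips tapered. Top 8 mm notched to match (19.6 and 31.6 wide, 1.8 mm play); seats 32 mm above the one below, never end for end
- cassette_white: white lens cassette 0.1-0.18 kg, may be absent: block 62 (x) by 46 (y) mm, z 7-39 mm, on two dark lugs z 0-7; grip its flat y sides. Origin: centre, at the lug tips; x to its yellow-marked front, z up. Lugs 9 mm long at x +25 (16 wide) and -25 (28 wide), tips tapered. Top 8 mm notched to match (19.6 and 31.6 wide, 1.8 mm play); seats 32 mm above the one below, never end for end
- cassette_red: red lens cassette 0.1-0.18 kg, may be absent: block 62 (x) by 46 (y) mm, z 7-39 mm, on two dark lugs z 0-7; grip its flat y sides. Origin: centre, at the lug tips; x to its yellow-marked front, z up. Lugs 9 mm long at x +25 (16 wide) and -25 (28 wide), tips tapered. Top 8 mm notched to match (19.6 and 31.6 wide, 1.8 mm play); seats 32 mm above the one below, never end for end
- dock: fixed dock: white base 120 by 84 by 8 mm, grey block 62 (x) by 46 (y) mm up to z 44, its top 8 mm notched like a cassette's. Origin: block's centre, underside; z up, x to its yellow-marked front. At the rear a steel keeper 30 mm wide, top z 58.5: post x -55 to -48, overhang forward to x -36, underside z 52.5, 3.5 mm above the lid's tongue
- dock_seat (a point): where the origin of the lowest cassette (at the start, of the lid) lies when seated: on the dock's axis, 37 mm above its underside; axes as the dock's
- dock_keeper (a point): the place under the keeper where the tip of the lid's tongue lies when the lid is seated on the dock (x -42, z 46.5 mm in the dock's frame)
- lid: loose lid about 0.09 kg, at the start seated on the dock with its lugs in the notches. Origin: centre, at the lug tips; x to its yellow-marked front, z up. Lugs as a cassette's; grey plate 64 by 50 mm at z 7-12, front edge x +33; steel tongue to x -42; black square knob 16 by 16 mm on the axis, z 12-38, to grip. Seats 32 mm above a cassette's origin
- lid_tongue (a point): tip of the lid's 24 mm wide tongue (x -42, z 9.5 mm in the lid's frame). The keeper stops the lid being lifted level or slid off: tip it about 0.5 rad, front up, about the dock's rear top edge (x -31, z 44 mm of the dock); then raised 5 mm and moved 20 mm forward (dock +x) it is free
- mat: fixed green mat 140 by 120 by 2 mm, on which the lid is set aside; origin at the centre of its underside
- drops_red: white drops bottle with red cap, 30 mm across, 68 mm tall, upright; bystander, leave alone; origin at the centre of its underside
- drops_blue: white drops bottle with blue cap, 30 mm across, 68 mm tall, upright; bystander, leave alone; origin at the centre of its underside
- penlight: aluminium penlight 110 mm long lying along its x; bystander, leave alone; origin at the centre of its underside
- occluder: flat black eye paddle, about 165 mm long, lying; disc at its +x end; bystander, leave alone; origin on its underside
- trial_lens: brass lens ring, 38 mm across, 6 mm tall; bystander, leave alone; origin at the centre of its underside
- dish: steel dish 120 by 75 by 25 mm; bystander, leave alone; origin at the centre of its underside
- lens_pot: small white ceramic pot, 48 mm across, 45 mm tall; bystander, leave alone; origin at the centre of its underside

How it is judged:
On the way, in this order (a step that is already met when the one before it is completed fails the run):
1. the lid's front end is tipped up (by more than 0.2 rad) while its tongue is still under the keeper (angle between lid's own z axis and vertical above 0.2 rad and distance between lid_tongue and dock_keeper below 0.013 m), for 0.05 s.
2. the lid stands upright on the green mat (centre within 50 mm of the mat's centre), let go (horizontal distance between lid and mat below 0.05 m and height (world z) of lid below 0.008 m and angle between lid's own z axis and vertical below 0.1 rad and contact force between the fingers and lid below 0.1 N and linear speed of lid below 0.02 m/s), for 0.2 s.
3. every cassette is stacked and seated on the dock, before the lid goes back (horizontal distance between each of cassette_blue, cassette_green, cassette_orange, cassette_white, cassette_red and dock_seat below 0.014 m and angle between each of cassette_blue, cassette_green, cassette_orange, cassette_white, cassette_red's own z axis and vertical below 0.06 rad and (z of cassette_blue in the frame of dock_seat between -0.003 and 0.003 m or z of cassette_blue in the frame of dock_seat between 0.029 and 0.035 m or z of cassette_blue in the frame of dock_seat between 0.061 and 0.067 m or z of cassette_blue in the frame of dock_seat between 0.093 and 0.099 m or z of cassette_blue in the frame of dock_seat between 0.125 and 0.131 m) and (z of cassette_green in the frame of dock_seat between -0.003 and 0.003 m or z of cassette_green in the frame of dock_seat between 0.029 and 0.035 m or z of cassette_green in the frame of dock_seat between 0.061 and 0.067 m or z of cassette_green in the frame of dock_seat between 0.093 and 0.099 m or z of cassette_green in the frame of dock_seat between 0.125 and 0.131 m) and (z of cassette_orange in the frame of dock_seat between -0.003 and 0.003 m or z of cassette_orange in the frame of dock_seat between 0.029 and 0.035 m or z of cassette_orange in the frame of dock_seat between 0.061 and 0.067 m or z of cassette_orange in the frame of dock_seat between 0.093 and 0.099 m or z of cassette_orange in the frame of dock_seat between 0.125 and 0.131 m) and (z of cassette_white in the frame of dock_seat between -0.003 and 0.003 m or z of cassette_white in the frame of dock_seat between 0.029 and 0.035 m or z of cassette_white in the frame of dock_seat between 0.061 and 0.067 m or z of cassette_white in the frame of dock_seat between 0.093 and 0.099 m or z of cassette_white in the frame of dock_seat between 0.125 and 0.131 m) and (z of cassette_red in the frame of dock_seat between -0.003 and 0.003 m or z of cassette_red in the frame of dock_seat between 0.029 and 0.035 m or z of cassette_red in the frame of dock_seat between 0.061 and 0.067 m or z of cassette_red in the frame of dock_seat between 0.093 and 0.099 m or z of cassette_red in the frame of dock_seat between 0.125 and 0.131 m) and contact force between the fingers and cassette_blue below 0.1 N and contact force between the fingers and cassette_green below 0.1 N and contact force between the fingers and cassette_orange below 0.1 N and contact force between the fingers and cassette_white below 0.1 N and contact force between the fingers and cassette_red below 0.1 N), for 0.2 s.
At the end, for the whole second after the job is handed in: all cassettes present form one stack on the dock with the lid on top: each part seated in the notches below, so that its origin is 0, 32, 64, 96, 128 (lid: up to 160) mm above dock_seat within 3 mm, within 14 mm of the dock's axis, upright within 0.06 rad and at rest (horizontal distance between each of cassette_blue, cassette_green, cassette_orange, cassette_white, cassette_red, lid and dock_seat below 0.014 m and angle between each of cassette_blue, cassette_green, cassette_orange, cassette_white, cassette_red, lid's own z axis and vertical below 0.06 rad and (z of cassette_blue in the frame of dock_seat between -0.003 and 0.003 m or z of cassette_blue in the frame of dock_seat between 0.029 and 0.035 m or z of cassette_blue in the frame of dock_seat between 0.061 and 0.067 m or z of cassette_blue in the frame of dock_seat between 0.093 and 0.099 m or z of cassette_blue in the frame of dock_seat between 0.125 and 0.131 m) and (z of cassette_green in the frame of dock_seat between -0.003 and 0.003 m or z of cassette_green in the frame of dock_seat between 0.029 and 0.035 m or z of cassette_green in the frame of dock_seat between 0.061 and 0.067 m or z of cassette_green in the frame of dock_seat between 0.093 and 0.099 m or z of cassette_green in the frame of dock_seat between 0.125 and 0.131 m) and (z of cassette_orange in the frame of dock_seat between -0.003 and 0.003 m or z of cassette_orange in the frame of dock_seat between 0.029 and 0.035 m or z of cassette_orange in the frame of dock_seat between 0.061 and 0.067 m or z of cassette_orange in the frame of dock_seat between 0.093 and 0.099 m or z of cassette_orange in the frame of dock_seat between 0.125 and 0.131 m) and (z of cassette_white in the frame of dock_seat between -0.003 and 0.003 m or z of cassette_white in the frame of dock_seat between 0.029 and 0.035 m or z of cassette_white in the frame of dock_seat between 0.061 and 0.067 m or z of cassette_white in the frame of dock_seat between 0.093 and 0.099 m or z of cassette_white in the frame of dock_seat between 0.125 and 0.131 m) and (z of cassette_red in the frame of dock_seat between -0.003 and 0.003 m or z of cassette_red in the frame of dock_seat between 0.029 and 0.035 m or z of cassette_red in the frame of dock_seat between 0.061 and 0.067 m or z of cassette_red in the frame of dock_seat between 0.093 and 0.099 m or z of cassette_red in the frame of dock_seat between 0.125 and 0.131 m) and (z of lid in the frame of dock_seat between 0.029 and 0.035 m or z of lid in the frame of dock_seat between 0.061 and 0.067 m or z of lid in the frame of dock_seat between 0.093 and 0.099 m or z of lid in the frame of dock_seat between 0.125 and 0.131 m or z of lid in the frame of dock_seat between 0.157 and 0.163 m) and linear speed of each of cassette_blue, cassette_green, cassette_orange, cassette_white, cassette_red, lid below 0.02 m/s); the robot touches nothing.
It fails at once if a drops bottle is knocked over (angle between any of drops_red, drops_blue's own z axis and vertical above 0.6 rad).
It fails at once if one of the other things is pushed away (more than 60 mm) (distance of any of drops_red, drops_blue, penlight, occluder, trial_lens, dish, lens_pot from where it was at the start of the episode above 0.06 m).
Of cassette_blue, cassette_green, cassette_orange, cassette_white, cassette_red only 3 to 5 are there at a start; the rules pass over those that are not, and their reading is None.
At some moment in a run one of lid may be knocked a few centimetres aside while the robot is not near it.
Once in a run the grip may slacken for a moment while it holds something.
It also fails if it takes over 210 s, if anything falls off the work surface, if the arm or the gripper's body presses on something with over 40 N, if the wrist force passes 120 N, or if a joint passes its speed limit or range.

### The arm

A 6-joint arm with a two-finger parallel gripper is mounted at the origin on the work surface. World frame = base frame: x ahead of the robot, y to its left, z up, the work surface at z = 0. Lengths are in m, angles in rad, forces in N, time in s.
With the tool pointing down it reaches from about 0.35 to 0.975 m from the base axis. Payload 17.4 kg.
Tool frame: the origin (TCP) lies midway between the tips of the shut fingers; the grasp point (between the pads) lies 19 mm behind it; z points along the fingers, x is the direction in which the jaws open and shut, and the axes are right-handed (so a half turn about z gives the same grasp; the last joint's range is limited). The gripper opens to 85 mm and grips with 20 to 120 N. Pads are 22 mm wide; open, the fingers measure 114 mm over their backs; the gripper's body (76 mm by 85 mm) begins 54 mm behind the grasp point. The pads swing forward as they close: fully open they stand 13 mm farther back than shut.
Start: joints at [1.189, 0.116, 1.442, -0, 1.584, -0.038], TCP at [0.228, 0.636, 0.231] pointing down, gripper open.
Joint ranges: [-2.83, 2.83], [-0.83, 2.19], [0.07, 2.5], [-1.14, 4.28], [0.01, 3], [-2.97, 2.97]. Speed limits (rad/s): [1.89, 1.89, 2.22, 3.14, 3.14, 3.14].

### API

Orientations are given as a rotation vector (axis times angle).
In Python, from workcell import monitor, viewer, workorder gives the robot as it stands.
- The arm moves only by the shell command python3 -m inch 'ROWS' [FORCE]. ROWS is JSON, one flat list of numbers, 5 for each row, row after row: the shift along the tool's x, y, z in units of 50 mm (1.0 is 50 mm), then the turn about the tool's z in units of 8 degrees (1.0 is 8 degrees), then the opening, from 0 (shut) to 1 (fully open). In form: [tx, ty, tz, twist, jaw, tx, ty, tz, twist, jaw, ...]. A call has 1 to 20 rows; each row is the pose to reach, as a shift and turn from the pose measured when the call began, along the tool's axes at that moment; what a row does not reach only later rows make up. A row lasts 1/8 s, in which the tool goes at most 62.5 mm and 10.7 degrees, less where a joint would pass 70% of its speed; a pose out of reach is approached as far as the arm can. A call with a gripper value outside its range is refused whole. The fingers move at their own pace and stop on an object; FORCE is the grip in N (left out, the last holds). Time passes only in rows, so rows that repeat a pose let the fingers close. It gives the time, the measured TCP pose, the force and the opening at its end, in the units of the state.
- monitor.read_state(): the state, without advancing time (a new reading comes with each control period).
- viewer.capture(name): name is "scene" or "top" or "wrist"; returns a dict with "frame" (384x512x3 uint8, red, green, blue), "vertical_fov" (degrees; the focal length in pixels is half the picture's height over the tangent of half this angle, whatever the lens; pixels are square), "cx", "cy" (the principal point, pixels), "k1" (the pictures are not rectified: a ray, as slopes to the right and down, at radius r is drawn at 1 + k1 r^2 times it, then the intrinsics apply), "extrinsics" (4x4, takes a point from world to camera coordinates). Camera axes: x right, y up, looking along -z (the intrinsics and any distortion apply to the point x, -y, -z); pixel columns grow to the right and rows downward; lengths in m; the calibration is good to about 2 mm. A picture is of the moment at which its call begins. There is no depth.
- workorder.sign_off(): hands the job in, once; it reports no verdict.
Trained networks look in a picture, given as the dict that the camera call returned (one of the last four; its "shot" number tells which), for a name from the list of things; names that differ only in an ending like _2 or _b are one class to them, and where a whole thing is asked for, a point or a joint stands for the part that bears it (a point fixed in the world has none). Each returns a list of dicts, best first, with "p" (0 to 1); they miss things now and then, are a little off and sometimes report something else, mostly with a low value. They report only what shows in the picture. A call takes as long as a camera call.
- viewer.boxes_of(target, picture): "rect" ([left, top, right, bottom] in pixels, round what is visible of it).
- viewer.masks_of(target, picture): "pixels" (384x512 bool, what is visible of it) and "rect" ([left, top, right, bottom] in pixels, round what is visible of it).
- viewer.place_of(target, picture): "point" ([column, row] in pixels: a listed point, or the origin of a listed thing).
The state is a dict: "t": time; "joints": joint angles; "qd": joint speeds; "tau": joint torques, N m; "tool_pos": TCP position; "eef_rot": TCP orientation; "contact_force": force on the tool from outside, world axes, zero at the start; "moment": the same for the moment, N m; "opening": finger opening in m.
Only numpy, scipy, OpenCV 4.12 (cv2) and the standard library are available. Lean on these libraries where they do the work, as an engineer would, in place of code of your own. Each camera call takes 0.05 s, during which the arm holds its last target.

## Working session

There is one attempt and no reset: what is moved stays moved. The work goes in short steps, Python scripts to look and compute and a shell command to move; the robot and the scene stay as the last step left them, time stands still between calls to the robot, and variables do not carry over. Pictures are saved under pics/ and viewed, and the job is handed in when it is done.

```bash
ls -la; mkdir -p pics
python3 - <<'E'
from workcell import monitor, viewer, workorder
import cv2,numpy as np
s=monitor.read_state(); print(s)
for n in("scene","top","wrist"):
    p=viewer.capture(n); cv2.imwrite(f"pics/a_{n}.png",p["frame"][:,:,::-1])
    print(n,p["vertical_fov"],p["cx"],p["cy"],p["k1"],np.round(p["extrinsics"],4).tolist(),p["shot"])
E
```

```text
total 12
drwxr-xr-x  3 agent agent 4096 Dec  6 18:09 .
drwxr-xr-x 23 root  root  4096 Dec  6 18:09 ..
drwxr-xr-x  2 agent agent 4096 Dec  6 18:09 pics
{'t': 0.0, 'joints': array([ 1.18920591e+00,  1.16481753e-01,  1.44225224e+00, -3.19681250e-06,
        1.58399510e+00, -3.78029253e-02]), 'qd': array([-0.00078825,  0.0003866 ,  0.00083976, -0.00056568,  0.00079701,
        0.00031732]), 'tau': array([ 3.39119753e-03, -7.31963396e+01, -6.32518101e+01,  1.01108010e-04,
        6.05807159e-03, -3.09794063e-05]), 'tool_pos': array([0.2274546 , 0.63532654, 0.23057311]), 'eef_rot': array([ 2.56816911e+00,  1.80837101e+00, -1.49434200e-03]), 'contact_force': array([0.09203123, 0.03286536, 0.57007938]), 'moment': array([ 0.02980427,  0.04108799, -0.00795005]), 'opening': 0.08532264131893287}
scene 46.45601683630878 260.31946650746517 188.3913560536171 -0.17830432542404828 [[0.5105, 0.8599, -0.0092, -0.3039], [-0.6127, 0.3712, 0.6977, 0.2428], [0.6033, -0.3505, 0.7164, -1.6031], [0.0, 0.0, 0.0, 1.0]] 1
top 44.83179074025442 257.77327863984175 189.2462072412147 -0.03533787176292351 [[0.0046, -0.9999, -0.0139, 0.0557], [0.9988, 0.0039, 0.0494, -0.5242], [-0.0493, -0.0141, 0.9987, -1.3072], [0.0, 0.0, 0.0, 1.0]] 2
wrist 69.90545583908734 250.5062078010504 189.4673336631081 0.00471784318676559 [[0.3366, 0.9417, -0.0013, -0.6741], [-0.8979, 0.3206, -0.3016, 0.0409], [-0.2836, 0.1027, 0.9534, -0.38], [0.0, 0.0, 0.0, 1.0]] 3
```

View pics/a_top.png

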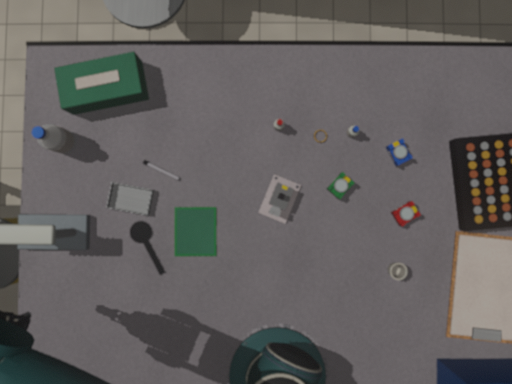

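View pics/a_scene.png

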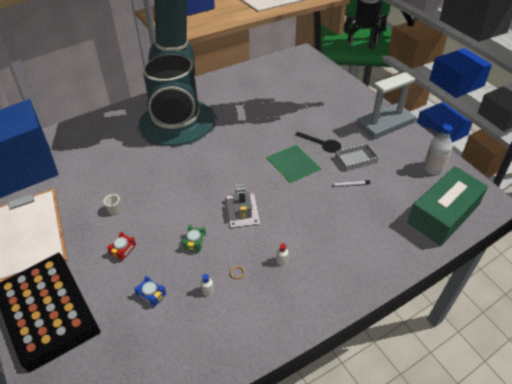

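View pics/a_wrist.png

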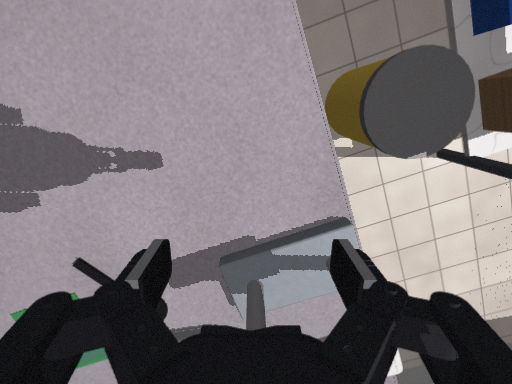

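```bash
cat > h.py <<'E'
from workcell import monitor, viewer, workorder
import cv2,numpy as np
from scipy.spatial.transform import Rotation as R
from scipy.optimize import minimize
def cam(p):
    f=192/np.tan(np.radians(p["vertical_fov"])/2); return f,p["cx"],p["cy"],p["k1"],np.array(p["extrinsics"])
def proj(p,X):
    f,cx,cy,k,E=cam(p); X=np.atleast_2d(X); c=X@E[:3,:3].T+E[:3,3]
    s=np.c_[c[:,0],-c[:,1]]/(-c[:,2:3]); r2=(s**2).sum(1,keepdims=True)
    return s*(1+k*r2)*f+[cx,cy]
def unproj(p,uv,z):
    f,cx,cy,k,E=cam(p); d=(np.array(uv,float)-[cx,cy])/f; s=d.copy()
    for _ in range(20): s=d/(1+k*(s@s))
    ray=E[:3,:3].T@np.array([s[0],-s[1],-1]); o=-E[:3,:3].T@E[:3,3]
    return o+ray*(z-o[2])/ray[2]
def box(x0,x1,y0,y1,z0,z1): return np.array([[x,y,z] for x in(x0,x1) for y in(y0,y1) for z in(z0,z1)],float)/1000
CASS=[box(-31,31,-23,23,7,39),box(20.5,29.5,-8,8,0,7),box(-29.5,-20.5,-14,14,0,7)]
LID=[box(-32,33,-25,25,7,12),box(-42,-32,-12,12,8,11),box(-8,8,-8,8,12,38),box(20.5,29.5,-8,8,0,7),box(-29.5,-20.5,-14,14,0,7)]
DOCK=[box(-60,60,-42,42,0,8),box(-31,31,-23,23,8,44),box(-55,-48,-15,15,8,58.5),box(-48,-36,-15,15,52.5,58.5)]
MAT=[box(-70,70,-60,60,0,2)]
def place(parts,x,y,z,yaw):
    c,s=np.cos(yaw),np.sin(yaw); M=np.array([[c,-s,0],[s,c,0],[0,0,1]]); return [b@M.T+[x,y,z] for b in parts]
def sil(p,parts,S=4):
    m=np.zeros((384*S,512*S),np.uint8)
    for b in parts:
        h=cv2.convexHull(((proj(p,b)+.5)*S).astype(np.float32)).astype(np.int32); cv2.fillConvexPoly(m,h,255)
    return cv2.resize(m,(512,384),interpolation=cv2.INTER_AREA)/255.
def outline(p,im,parts,col=(0,0,255)):
    for b in parts: cv2.polylines(im,[cv2.convexHull(proj(p,b).astype(np.float32)).astype(np.int32)],True,col,1)
def best(name,p,th=0.3):
    r=viewer.masks_of(name,p); return r[0] if r and r[0]["p"]>th else None
def fit(p,mask,model,x,y,z,yaw):
    g=mask.astype(float)
    def cost(v):
        s=sil(p,place(model,x+v[0]/1000,y+v[1]/1000,z,yaw+v[2]/50)); return 1-np.minimum(s,g).sum()/np.maximum(s,g).sum()
    b=None
    r=minimize(cost,[0,0,0],method="Nelder-Mead",options=dict(initial_simplex=[[0,0,0],[6,0,0],[0,6,0],[0,0,8]],xatol=.05,fatol=1e-4,maxiter=150))
    v=r.x; return x+v[0]/1000,y+v[1]/1000,yaw+v[2]/50,r.fun
def yellow(p,mask=None,rect=None):
    h=cv2.cvtColor(p["frame"],cv2.COLOR_RGB2HSV); m=(h[...,0]>20)&(h[...,0]<34)&(h[...,1]>140)&(h[...,2]>110)
    return m
def tool():
    s=monitor.read_state(); return s["tool_pos"],R.from_rotvec(s["eef_rot"]).as_matrix(),s
def delta(x,y,z,toolyaw=None):
    """units for the move to world TCP x,y,z with tool x axis at yaw (mod pi)"""
    t,M,s=tool(); d=M.T@(np.array([x,y,z])-t)/.05
    tw=0
    if toolyaw is not None:
        cur=np.arctan2(M[1,0],M[0,0]); dy=(toolyaw-cur+np.pi/2)%np.pi-np.pi/2
        tw=-np.degrees(dy)/8
    return np.round(d,3),round(tw,3),"alt",round(tw+22.5 if tw<0 else tw-22.5,3),"j6",round(s["joints"][5],2)
def shot(n,name,draw=[]):
    p=viewer.capture(n); im=p["frame"][:,:,::-1].copy()
    for d in draw: outline(p,im,d)
    cv2.imwrite(f"pics/{name}.png",im); return p
E
python3 - <<'E'
from h import *
top=viewer.capture("top"); t,M,s=tool()
w=viewer.capture("wrist"); Ew=np.linalg.inv(np.array(w["extrinsics"]))
print("tool",np.round(M,3).tolist(),"cam in tool",np.round(M.T@(Ew[:3,3]-t),4),np.round(M.T@Ew[:3,:3],3).tolist())
for n in["cassette_"+c for c in("blue","green","orange","white","red")]+["dock","lid","mat"]:
    for r in viewer.masks_of(n,top)[:2]: 
        z={'dock':.02,'mat':.002,'lid':.05}.get(n,.025); m=r["pixels"]; c=np.argwhere(m).mean(0)[::-1]
        yy=np.argwhere(yellow(top)&cv2.dilate(m.astype(np.uint8),np.ones((5,5))).astype(bool))
        yw=unproj(top,yy.mean(0)[::-1],.039) if len(yy) else None
        print(n,round(r["p"],2),r["rect"],np.round(unproj(top,c,z),3),"yel",None if yw is None else np.round(yw,3))
im=cv2.resize(top["frame"][100:300,100:450,::-1],None,fx=2.2,fy=2.2,interpolation=cv2.INTER_CUBIC); cv2.imwrite("pics/a2.png",im)
E
```

```text
tool [[0.337, 0.942, -0.0], [0.942, -0.337, -0.001], [-0.001, -0.0, -1.0]] cam in tool [-0.0004 -0.076  -0.1432] [[1.0, -0.0, 0.0], [-0.0, -0.953, -0.302], [0.0, 0.302, -0.953]]
cassette_blue 0.55 [386.3, 138.6, 414.6, 161.9] [ 0.63  -0.34   0.025] yel [ 0.652 -0.327  0.039]
cassette_green 0.63 [324.9, 173.4, 355.3, 199.6] [ 0.535 -0.172  0.025] yel [ 0.553 -0.191  0.039]
cassette_green 0.32 [266.7, 184.8, 293.6, 207.5] [ 0.504 -0.006  0.025] yel [ 0.529 -0.015  0.039]
cassette_orange 0.61 [262.1, 175.6, 296.0, 225.0] [ 0.494 -0.002  0.025] yel [ 0.531 -0.016  0.039]
cassette_white 0.41 [258.7, 173.4, 299.4, 223.2] [ 0.493 -0.002  0.025] yel [ 0.53  -0.016  0.039]
cassette_red 0.61 [390.3, 201.9, 420.3, 229.2] [ 0.457 -0.356  0.025] yel [ 0.47  -0.377  0.039]
cassette_red 0.17 [386.2, 137.8, 411.5, 164.2] [ 0.63  -0.339  0.025] yel [ 0.652 -0.327  0.039]
dock 0.57 [258.3, 173.8, 300.5, 224.5] [ 0.491 -0.     0.02 ] yel [ 0.53  -0.016  0.039]
lid 0.65 [268.4, 183.4, 293.0, 210.4] [ 0.503 -0.005  0.05 ] yel [ 0.529 -0.015  0.039]
mat 0.74 [276.7, 117.4, 283.5, 132.2] [ 0.711 -0.001  0.002] yel None
mat 0.67 [174.9, 207.0, 217.7, 259.3] [0.403 0.238 0.002] yel None
```

View pics/a2.png

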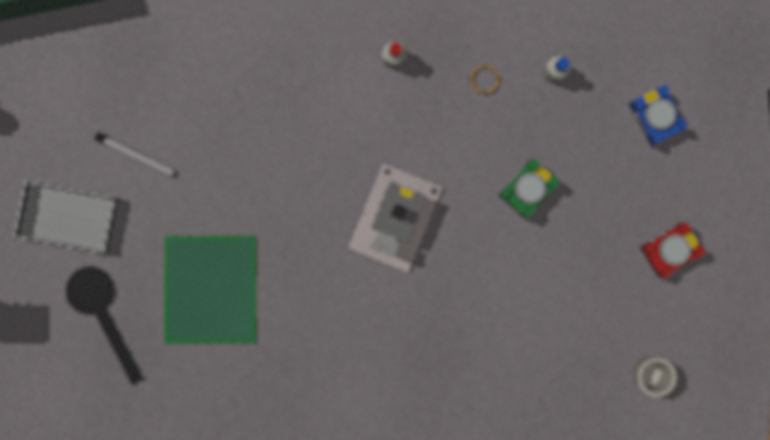

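Run:
```python
from h import *
top=viewer.capture("top")
for n,x,y,z,yaw,mod in[("dock",.491,0,0,-.4,DOCK),("mat",.403,.238,0,0,MAT),("cassette_green",.535,-.172,0,-.81,CASS),("cassette_blue",.63,-.34,0,.53,CASS),("cassette_red",.457,-.356,0,-1.0,CASS)]:
    ms=viewer.masks_of(n,top); 
    m=min(ms,key=lambda r:np.linalg.norm(unproj(top,np.argwhere(r["pixels"]).mean(0)[::-1],.02)[:2]-[x,y]))
    print(n,np.round(fit(top,m["pixels"],mod,x,y,z,yaw),3))
print(delta(.49,0,.27,-.4+np.pi/2))
```

```text
dock [ 0.498 -0.002 -0.39   0.379]
mat [0.403 0.239 0.019 0.026]
cassette_green [ 0.535 -0.172 -0.81   1.   ]
cassette_blue [ 0.629 -0.339  0.481  0.098]
cassette_red [ 0.457 -0.355 -1.076  0.112]
(array([-10.197,   9.226,  -0.774]), np.float64(0.403), 'alt', np.float64(-22.097), 'j6', np.float64(-0.04))
```

```bash
python3 -m inch '[-10.2,9.23,-0.77,0.4,1,-10.2,9.23,-0.77,0.4,1,-10.2,9.23,-0.77,0.4,1,-10.2,9.23,-0.77,0.4,1,-10.2,9.23,-0.77,0.4,1,-10.2,9.23,-0.77,0.4,1,-10.2,9.23,-0.77,0.4,1,-10.2,9.23,-0.77,0.4,1,-10.2,9.23,-0.77,0.4,1,-10.2,9.23,-0.77,0.4,1,-10.2,9.23,-0.77,0.4,1,-10.2,9.23,-0.77,0.4,1,-10.2,9.23,-0.77,0.4,1,-10.2,9.23,-0.77,0.4,1,-10.2,9.23,-0.77,0.4,1,-10.2,9.23,-0.77,0.4,1,-10.2,9.23,-0.77,0.4,1]'
python3 - <<'E'
from h import *
p=shot("wrist","b1"); t,M,s=tool(); print(t,s["t"])
for n in("dock","lid"):
    for r in viewer.masks_of(n,p)[:2]: print(n,r["p"],r["rect"],r["pixels"].sum())
E
```

```text
t: 3.08
tool_pos: [0.4901, 0.0001, 0.2698]
eef_rot: [2.618, 1.737, 0.0]
contact_force: [-0.3, -0.5, 0.9]
opening: 0.0855
[4.90083993e-01 8.85281000e-06 2.69832901e-01] 3.125
dock 0.79 [219.2, 123.7, 280.4, 199.9] 2669
lid 0.75 [229.0, 149.0, 271.7, 195.3] 1716
```

View pics/b1.png

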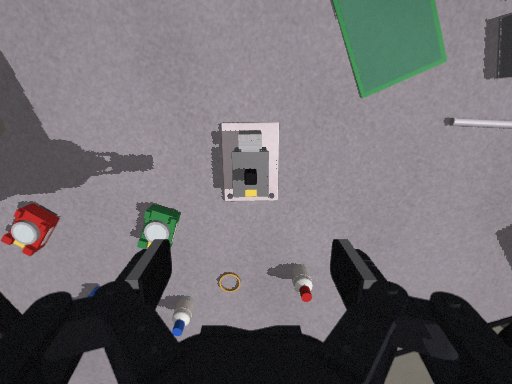

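```bash
python3 -m inch '[0,0,2.0,0,1,0,0,2.0,0,1,0,0,2.0,0,1,0,0,2,0,1]'
cat > fd.py <<'E'
from h import *
def fitdock(p,m,x=.495,y=-.002,yaw=-.385): return fit(p,m,DOCK+place(LID,0,0,.037,0),x,y,0,yaw)
E
python3 - <<'E'
from fd import *
p=shot("wrist","b2"); t,M,s=tool(); print(t,s["t"])
m=best("dock",p); l=best("lid",p)
r=fitdock(p,m["pixels"]); print(r,m["p"])
full=m["pixels"]|l["pixels"]; r=fitdock(p,full); print(r)
print("lid",fit(p,l["pixels"],LID,r[0],r[1],.037,r[2]),l["p"])
im=p["frame"][:,:,::-1].copy(); outline(p,im,place(DOCK+place(LID,0,0,.037,0),r[0],r[1],0,r[2])); 
im=cv2.resize(im[60:300,140:400],None,fx=2.4,fy=2.4,interpolation=cv2.INTER_CUBIC);cv2.imwrite("pics/b2o.png",im)
E
```

```text
t: 3.72
tool_pos: [0.4907, -0.0002, 0.1718]
eef_rot: [2.617, 1.736, 0.002]
contact_force: [0.5, -1.4, 0.7]
opening: 0.0852
[ 4.90917661e-01 -1.78544776e-04  1.72101216e-01] 3.775
(np.float64(0.49880676294545234), np.float64(-0.004415416095603598), np.float64(-0.3868662897859899), np.float64(0.414809154761698)) 0.77
(np.float64(0.4990343543370088), np.float64(-0.004539730766604304), np.float64(-0.3916238591028035), np.float64(0.030285206980946944))
lid (np.float64(0.5054756289376499), np.float64(-0.007203292527667068), np.float64(-0.3759570004780147), np.float64(0.09449468277508499)) 0.98
```

View pics/b2o.png

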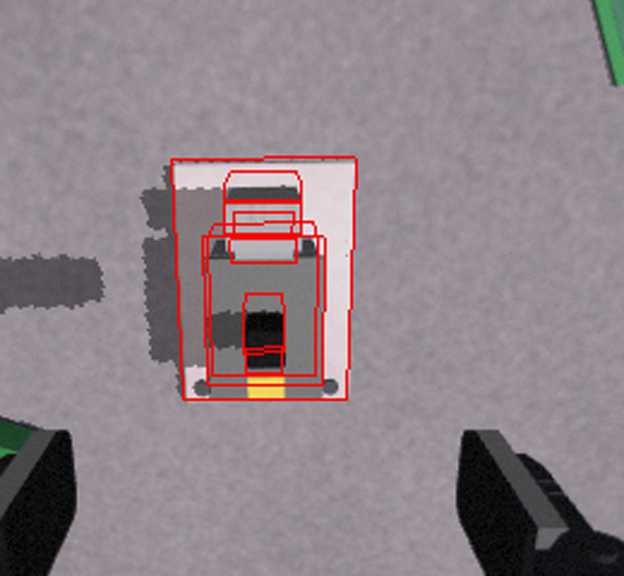

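Run:
```python
from fd import *
p=shot("wrist","b3"); m=best("dock",p); l=best("lid",p); full=m["pixels"]|l["pixels"]
kn=p["frame"].sum(2)<60
best_=None
for o in(-5,-6,-7,-8,-9,-10):
    D=[box(-60+o,60+o,-42,42,0,8)]+DOCK[1:]+place(LID,0,0,.037,0)
    r=fit(p,full,D,.505,-.007,0,-.388); print(o,np.round(r,4))
    if o in(-8,-7): 
        im=p["frame"][:,:,::-1].copy(); im=cv2.resize(im,None,fx=3,fy=3,interpolation=cv2.INTER_CUBIC)
        for b in place(D,r[0],r[1],0,r[2]): cv2.polylines(im,[cv2.convexHull(((proj(p,b)+.5)*3).astype(np.float32)).astype(np.int32)],True,(0,0,255),1)
        cv2.imwrite(f"pics/b3_{-o}.png",im[300:700,500:1000])
```

```text
-5 [ 0.5044 -0.0068 -0.3925  0.0344]
-6 [ 0.5052 -0.0072 -0.3943  0.0341]
-7 [ 0.5061 -0.0073 -0.3876  0.0351]
-8 [ 0.507  -0.008  -0.3938  0.0371]
-9 [ 0.5079 -0.0082 -0.3905  0.0425]
-10 [ 0.5089 -0.0087 -0.394   0.047 ]
```

View pics/b3_8.png

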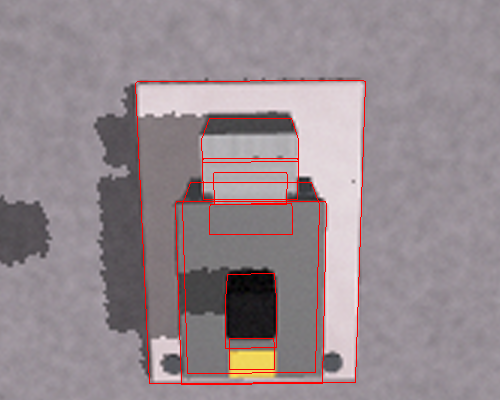

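Run:
```python
from h import *
print(delta(.507,-.008,.075,-.392+np.pi/2),delta(.507,-.008,.058,-.392+np.pi/2))
```

```text
(array([-0.016,  0.364,  1.915]), np.float64(-0.054), 'alt', np.float64(22.446), 'j6', np.float64(-1.22)) (array([-0.017,  0.364,  2.255]), np.float64(-0.054), 'alt', np.float64(22.446), 'j6', np.float64(-1.22))
```

```bash
python3 -m inch '[-0.017,0.364,0.8,-0.05,0.6,-0.017,0.364,1.6,-0.05,0.6,-0.017,0.364,2.0,-0.05,0.6,-0.017,0.364,2.25,-0.05,0.5,-0.017,0.364,2.25,-0.05,0.5]' 20
python3 - <<'E'
from h import *
p=shot("wrist","c1"); t,M,s=tool(); print(t,s["t"],s["contact_force"])
E
```

```text
t: 4.65
tool_pos: [0.5071, -0.008, 0.0585]
eef_rot: [2.611, 1.745, 0.002]
contact_force: [-0.2, -0.1, 1.3]
opening: 0.0425
[ 0.50738755 -0.00798871  0.05914541] 4.7 [ 0.59734061 -0.44958397  0.60667252]
```

View pics/c1.png

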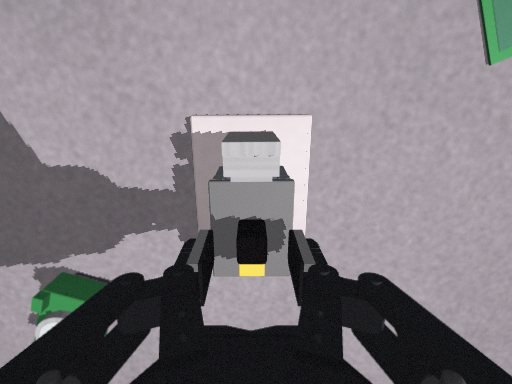

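```bash
python3 -m inch '[0,0,0,0,0,0,0,0,0,0,0,0,0,0,0,0,0,0,0,0,0,0,0,0,0,0,0,0,0,0]' 22
```

```text
t: 5.45
tool_pos: [0.508, -0.008, 0.0605]
eef_rot: [2.61, 1.744, 0.005]
contact_force: [-0.6, 1.0, 5.9]
opening: 0.0154
```

```bash
python3 -m inch '[0,-0.025,-0.03,0,0,0,-0.05,-0.06,0,0,0,-0.075,-0.09,0,0,0,-0.10,-0.115,0,0,0,-0.13,-0.14,0,0,0,-0.165,-0.163,0,0,0,-0.165,-0.163,0,0,0,-0.165,-0.163,0,0]' 22
python3 - <<'E'
from h import *
p=shot("wrist","c2"); t,M,s=tool(); print(t,s["t"],s["contact_force"]); p=shot("scene","c2s")
im=cv2.resize(p["frame"][160:250,190:300,::-1],None,fx=5,fy=5,interpolation=cv2.INTER_CUBIC);cv2.imwrite("pics/c2z.png",im)
E
```

```text
t: 6.45
tool_pos: [0.5002, -0.0048, 0.0686]
eef_rot: [2.61, 1.745, 0.005]
contact_force: [-0.3, -1.1, -1.5]
opening: 0.0149
[ 0.50026467 -0.00479782  0.06861671] 6.5 [-0.8188808   0.65805125 -2.31631902]
```

View pics/c2.png

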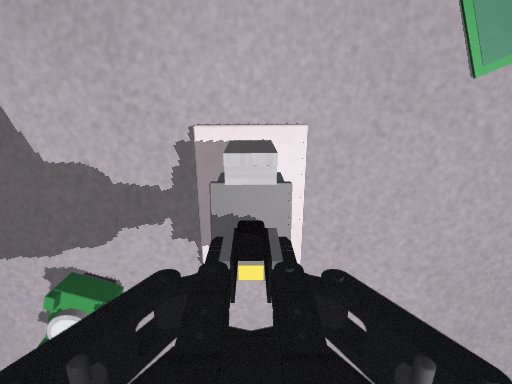

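View pics/c2z.png

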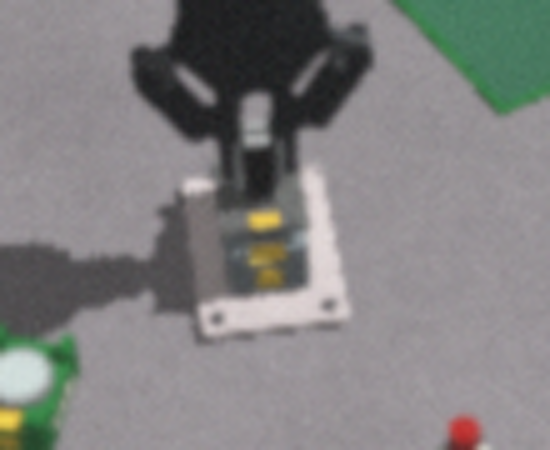

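```bash
python3 -m inch '[0,-0.035,-0.025,0,0,0,-0.065,-0.045,0,0,0,-0.10,-0.065,0,0,0,-0.135,-0.08,0,0,0,-0.165,-0.10,0,0,0,-0.165,-0.10,0,0,0,-0.165,-0.10,0,0]' 22
python3 - <<'E'
from h import *
p=shot("wrist","c3"); t,M,s=tool(); print(t,s["t"],s["contact_force"]); p=shot("scene","c3s")
im=cv2.resize(p["frame"][160:250,190:300,::-1],None,fx=5,fy=5,interpolation=cv2.INTER_CUBIC);cv2.imwrite("pics/c3z.png",im)
E
```

```text
t: 7.42
tool_pos: [0.4926, -0.0016, 0.0736]
eef_rot: [2.61, 1.745, 0.005]
contact_force: [3.0, -2.4, -4.8]
opening: 0.0152
[ 0.49259956 -0.00163674  0.07357018] 7.475 [ 3.73404123 -1.60535057 -4.13648108]
```

View pics/c3.png

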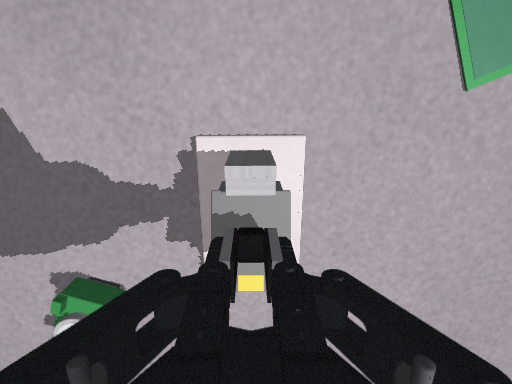

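View pics/c3z.png

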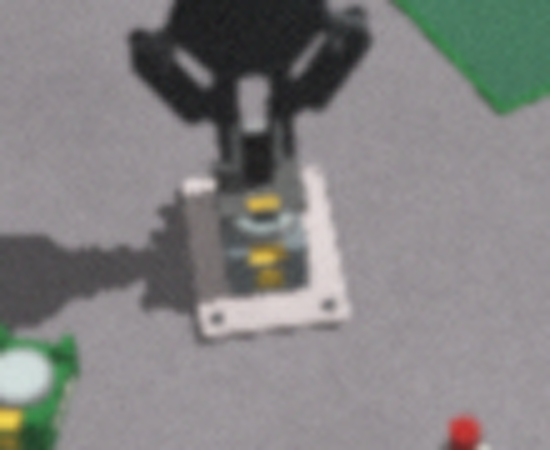

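Run:
```python
from h import *
p=viewer.capture("scene"); w=viewer.capture("wrist")
for q in(p,w):
    m=yellow(q).astype(np.uint8); n,lab,st,c=cv2.connectedComponentsWithStats(m)
    print([ (np.round(c[i],1).tolist(),st[i,4]) for i in range(1,n) if st[i,4]>3])
for th in(.2,.3,.4,.5,.6):
    pts=[]
    for x,z in((33,12),(26,12)):
        a,b=x+31,z+37-44; X=-31+a*np.cos(th)-b*np.sin(th); Z=44+a*np.sin(th)+b*np.cos(th)
        pts.append(place([np.array([[X,0,Z]])/1000],.507,-.008,0,-.392)[0][0])
    print(th,proj(p,pts).round(1).tolist(),proj(w,pts).round(1).tolist())
```

```text
[([242.2, 200.3], np.int32(6)), ([243.0, 210.5], np.int32(10)), ([243.4, 214.9], np.int32(7)), ([190.3, 243.7], np.int32(28)), ([113.8, 250.2], np.int32(11)), ([157.2, 293.5], np.int32(16)), ([159.5, 298.0], np.int32(4))]
[([250.3, 282.5], np.int32(390))]
0.2 [[242.8, 206.4], [242.5, 204.9]] [[250.5, 293.3], [250.5, 283.3]]
0.3 [[242.6, 204.4], [242.4, 203.1]] [[250.5, 296.8], [250.5, 286.1]]
0.4 [[242.5, 202.2], [242.2, 201.2]] [[250.5, 299.6], [250.5, 288.1]]
0.5 [[242.2, 200.0], [242.0, 199.2]] [[250.5, 301.5], [250.5, 289.3]]
0.6 [[242.0, 197.7], [241.8, 197.2]] [[250.5, 302.3], [250.5, 289.5]]
```

```bash
python3 -m inch '[0,0,-0.05,0,0,0,0,-0.10,0,0,0,0.1,-0.11,0,0,0,0.2,-0.12,0,0,0,0.3,-0.13,0,0,0,0.4,-0.15,0,0,0,0.48,-0.25,0,0,0,0.5,-0.6,0,0,0,0.5,-1.2,0,0,0,0.5,-1.6,0,0,0,0.5,-1.6,0,0]' 25
python3 - <<'E'
from h import *
p=shot("wrist","c4"); t,M,s=tool(); print(t,s["t"],s["contact_force"]); p=shot("scene","c4s")
im=cv2.resize(p["frame"][140:250,180:310,::-1],None,fx=5,fy=5,interpolation=cv2.INTER_CUBIC);cv2.imwrite("pics/c4z.png",im)
E
```

```text
t: 9.0
tool_pos: [0.5161, -0.0112, 0.1556]
eef_rot: [2.609, 1.744, 0.008]
contact_force: [-0.8, -0.6, -1.1]
opening: 0.0153
[ 0.51559484 -0.01119122  0.1540571 ] 9.05 [ 0.03163741  0.48859202 -1.104275  ]
```

View pics/c4.png

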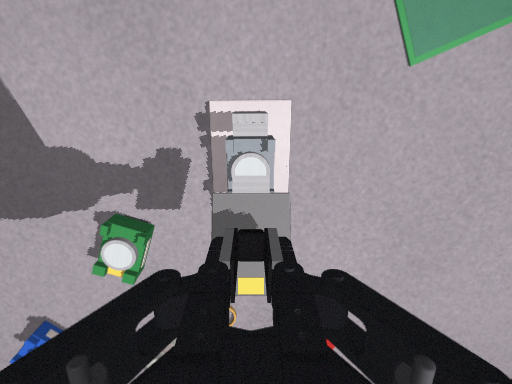

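View pics/c4z.png

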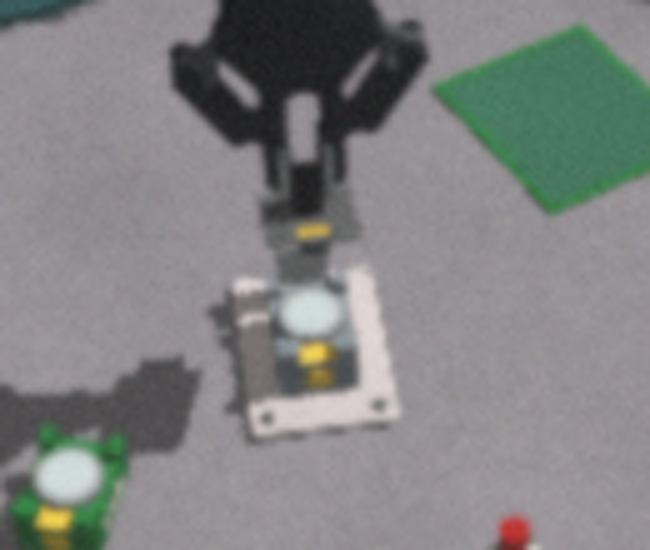

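Run:
```python
from h import *
print(delta(.403,.239,.08))
```

```text
(array([ 3.763, -3.991,  1.455]), 0, 'alt', -22.5, 'j6', np.float64(-1.25))
```

```bash
python3 -m inch '[0.7,-0.75,0,0,0,1.4,-1.5,0,0,0,2.1,-2.25,0,0,0,2.8,-3,0,0,0,3.4,-3.6,0,0,0,3.76,-3.99,0,0,0,3.76,-3.99,0.7,0,0,3.76,-3.99,1.45,0,0,3.76,-3.99,1.45,0,0,3.76,-3.99,1.45,0,0]' 25
python3 - <<'E'
from h import *
p=shot("wrist","d1"); t,M,s=tool(); print(t,s["t"],s["contact_force"]); p=shot("scene","d1s")
im=cv2.resize(p["frame"][80:210,220:370,::-1],None,fx=5,fy=5,interpolation=cv2.INTER_CUBIC);cv2.imwrite("pics/d1z.png",im)
E
```

```text
t: 10.35
tool_pos: [0.4033, 0.2389, 0.0812]
eef_rot: [2.61, 1.745, 0.005]
contact_force: [-0.3, 0.5, -0.6]
opening: 0.015
[0.40360521 0.23900501 0.08166572] 10.4 [-0.16155654  0.4971288  -1.43615963]
```

View pics/d1.png

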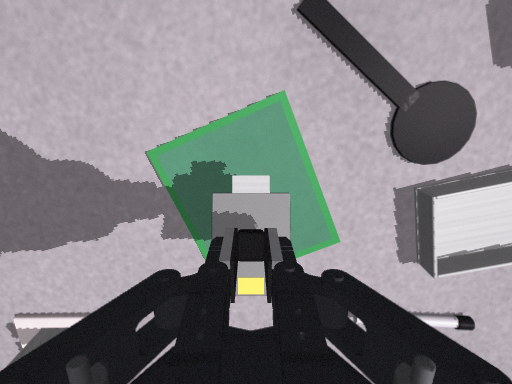

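View pics/d1z.png

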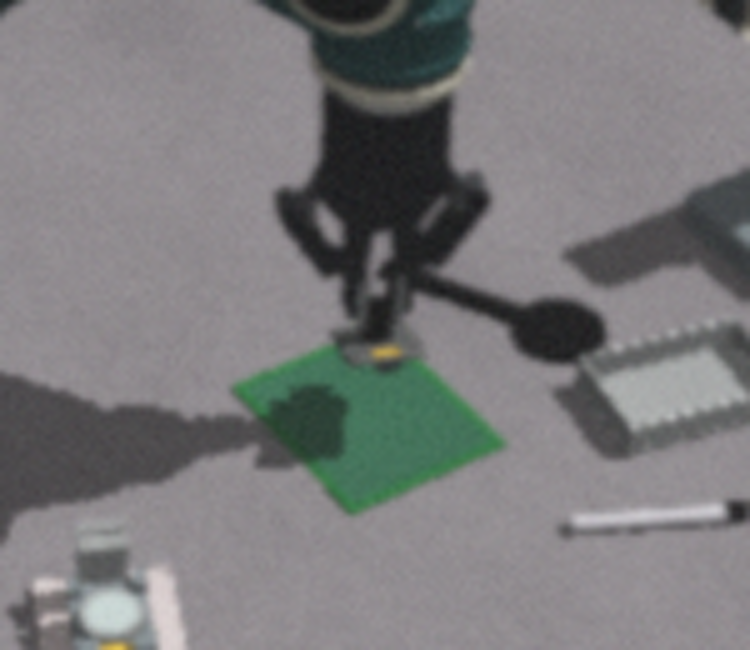

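```bash
python3 -m inch '[0,0,0.4,0,0,0,0,0.7,0,0,0,0,0.8,0,0,0,0,0.86,0,0,0,0,0.92,0,0,0,0,0.97,0,0,0,0,1.02,0,0,0,0,1.02,0,0]' 20
python3 - <<'E'
from h import *
p=shot("wrist","d2"); t,M,s=tool(); print(t,s["t"],s["contact_force"])
E
```

```text
t: 11.45
tool_pos: [0.4062, 0.2395, 0.0337]
eef_rot: [2.608, 1.743, 0.015]
contact_force: [2.2, -6.1, 21.3]
opening: 0.0153
[0.40614423 0.23946517 0.0336883 ] 11.5 [ 2.48907435 -7.30172518 21.89195074]
```

View pics/d2.png

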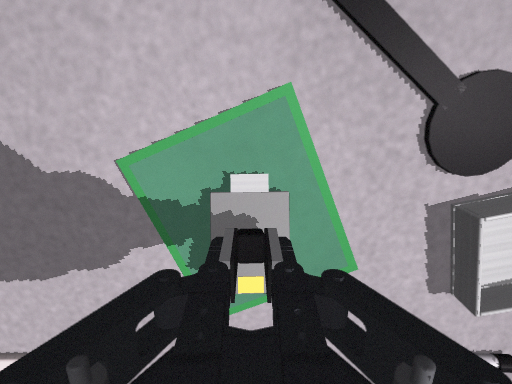

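```bash
python3 -m inch '[0,0.05,0.05,0,0,0,0.1,0.08,0,0,0,0.15,0.11,0,0,0,0.2,0.14,0,0,0,0.25,0.17,0,0,0,0.3,0.2,0,0,0,0.34,0.22,0,0,0,0.34,0.22,0,0]' 20
python3 - <<'E'
from h import *
p=shot("wrist","d3"); t,M,s=tool(); print(t,s["t"],s["contact_force"])
p=shot("scene","d3s")
im=cv2.resize(p["frame"][80:210,220:370,::-1],None,fx=5,fy=5,interpolation=cv2.INTER_CUBIC);cv2.imwrite("pics/d3z.png",im)
E
```

```text
t: 12.5
tool_pos: [0.4221, 0.2338, 0.0247]
eef_rot: [2.61, 1.744, 0.017]
contact_force: [-12.4, 1.2, 19.5]
opening: 0.0148
[0.42208907 0.23379978 0.0246351 ] 12.55 [-13.16296982   1.94647123  20.40364837]
```

View pics/d3.png

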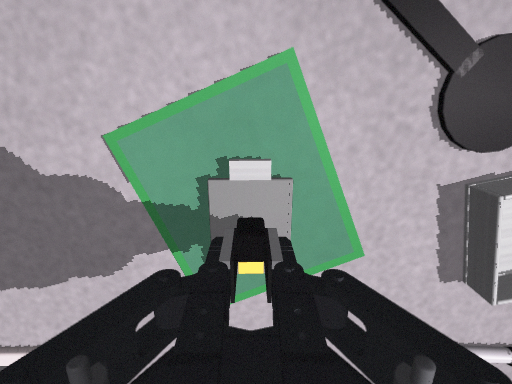

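View pics/d3z.png

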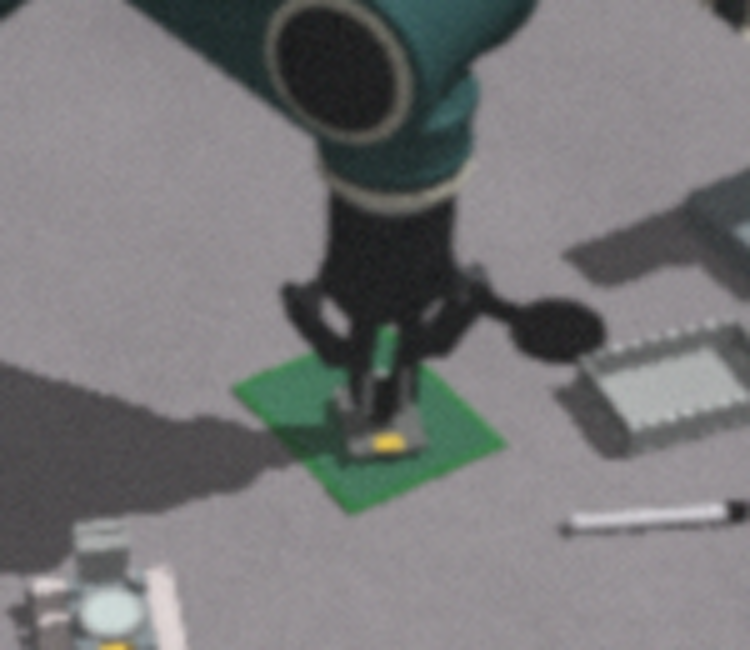

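```bash
python3 -m inch '[0,0,-0.02,0,0.25,0,0,-0.02,0,0.45,0,0,-0.02,0,0.5,0,0,-0.02,0,0.5,0,0,-0.5,0,0.6,0,0,-1.2,0,1,0,-1,-2.4,0,1,0,-1,-2.9,0,1,0,-1,-2.9,0,1,0,-1,-2.9,0,1]' 25
python3 - <<'E'
from h import *
p=viewer.capture("wrist"); t,M,s=tool(); print(t,s["t"],s["contact_force"])
l=best("lid",p); r=fit(p,l["pixels"],LID,.422,.234,.002,-.392); print(r,l["p"])
m=best("mat",p); 
im=p["frame"][:,:,::-1].copy(); outline(p,im,place(LID,r[0],r[1],.002,r[2])); cv2.imwrite("pics/d4.png",im)
E
```

```text
t: 13.85
tool_pos: [0.3743, 0.2523, 0.1685]
eef_rot: [2.61, 1.744, 0.016]
contact_force: [-0.7, -0.1, -0.2]
opening: 0.0855
[0.3742642  0.25211125 0.16801874] 13.9 [-0.11968963  0.98566639 -0.29955659]Traceback (most recent call last):
  File "<stdin>", line 3, in <module>
TypeError: 'NoneType' object is not subscriptable
```

```bash
python3 -m inch '[0,0.7,0,0,1,0,0.7,0,0,1,0,0.7,0,0,1]'
python3 - <<'E'
from h import *
p=shot("wrist","d4"); t,M,s=tool(); print(t,s["t"],s["contact_force"])
for r in viewer.masks_of("lid",p)[:2]: print(r["p"],r["rect"])
E
```

```text
t: 14.32
tool_pos: [0.4063, 0.2385, 0.1673]
eef_rot: [2.611, 1.743, 0.011]
contact_force: [-0.5, 0.8, -0.7]
opening: 0.0857
[0.40616563 0.23863286 0.16750868] 14.375 [ 0.10288427  0.18213939 -0.08160927]
0.95 [226.5, 150.7, 274.1, 213.0]
```

View pics/d4.png

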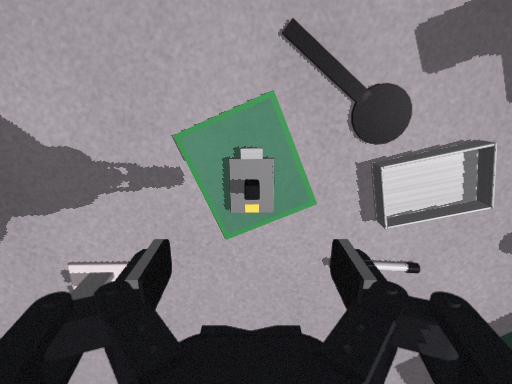

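Run:
```python
from h import *
print(delta(.53,-.167,.17,-.81+np.pi/2))
```

```text
(array([-6.549,  5.394, -0.042]), np.float64(2.988), 'alt', np.float64(-19.512), 'j6', np.float64(-0.7))
```

```bash
python3 -m inch '[-6.55,5.4,0,3,1,-6.55,5.4,0,3,1,-6.55,5.4,0,3,1,-6.55,5.4,0,3,1,-6.55,5.4,0,3,1,-6.55,5.4,0,3,1,-6.55,5.4,0,3,1,-6.55,5.4,0,3,1,-6.55,5.4,0,3,1,-6.55,5.4,0,3,1,-6.55,5.4,0,3,1]'
cat > fc.py <<'E'
from h import *
import sys
def look(name,x,y,yaw,z=0,out=None,model=CASS):
    p=viewer.capture("wrist"); m=best(name,p)
    im=p["frame"][:,:,::-1].copy()
    if m is None: print("no mask"); cv2.imwrite(f"pics/{out}.png",im); return None
    r=fit(p,m["pixels"],model,x,y,z,yaw); print(name,m["p"],np.round(r,4))
    im=cv2.resize(im,None,fx=3,fy=3,interpolation=cv2.INTER_CUBIC)
    for b in place(model,r[0],r[1],z,r[2]): cv2.polylines(im,[cv2.convexHull(((proj(p,b)+.5)*3).astype(np.float32)).astype(np.int32)],True,(0,0,255),1)
    c=proj(p,[[r[0],r[1],z+.02]])[0]*3; u,v=[int(q) for q in c]; v=max(v,250);u=max(u,300)
    cv2.imwrite(f"pics/{out}.png",im[v-250:v+250,u-300:u+300]); return r
E
python3 - <<'E'
from fc import *
r=look("cassette_green",.535,-.172,-.81,0,"e1"); print(tool()[0],tool()[2]["t"])
print(delta(r[0],r[1],.012,r[2]+np.pi/2))
E
```

```text
t: 15.8
tool_pos: [0.5302, -0.1662, 0.1681]
eef_rot: [2.916, 1.166, 0.014]
contact_force: [0.6, -0.4, -0.4]
opening: 0.0854
cassette_green 0.92 [ 0.5371 -0.1743 -0.718   0.0461]
[ 0.5302513  -0.16655832  0.16807383] 15.9
(array([-0.031,  0.194,  3.122]), np.float64(-0.664), 'alt', np.float64(21.836), 'j6', np.float64(-1.11))
```

View pics/e1.png

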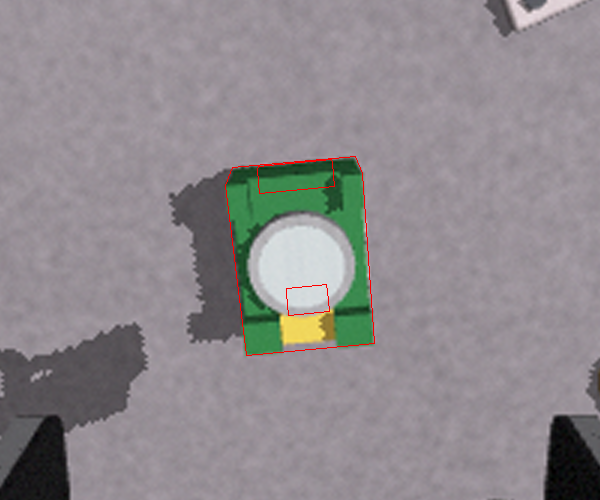

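```bash
python3 -m inch '[-0.03,0.194,0.8,-0.66,1,-0.03,0.194,1.8,-0.66,1,-0.03,0.194,2.6,-0.66,1,-0.03,0.194,3.1,-0.66,1,-0.03,0.194,3.1,-0.66,1,-0.03,0.194,3.1,-0.66,0.4,-0.03,0.194,3.1,-0.66,0.3,-0.03,0.194,3.1,-0.66,0.3,-0.03,0.194,3.1,-0.66,0.3,-0.03,0.194,3.1,-0.66,0.3,-0.03,0.194,3.1,-0.66,0.3]' 40
python3 - <<'E'
from h import *
p=shot("wrist","e2"); t,M,s=tool(); print(t,s["t"],s["contact_force"],s["opening"])
E
```

```text
t: 17.27
tool_pos: [0.5379, -0.1744, 0.0147]
eef_rot: [2.858, 1.297, 0.016]
contact_force: [-1.5, 1.4, 6.6]
opening: 0.045
[ 0.53791642 -0.17442018  0.01471756] 17.325 [-1.39425681  2.16162475  6.34635162] 0.04505832026261652
```

View pics/e2.png

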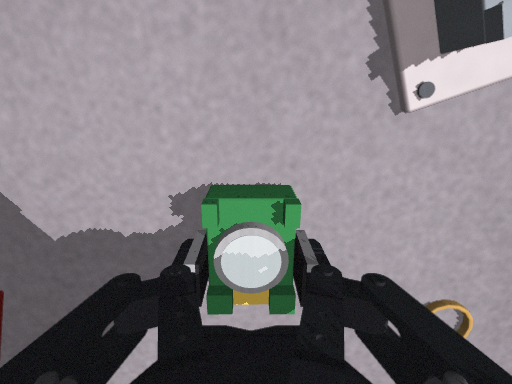

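```bash
python3 -m inch '[0,0,-0.7,0,0.3,0,0,-1.5,0,0.3,0,0,-2.2,0,0.3,0,0,-2.5,0,0.3,0,0,-2.5,0,0.3]' 40
python3 - <<'E'
from h import *
t,M,s=tool(); print(t,s["opening"],s["contact_force"])
print(delta(.5076,-.0083,.13,-.392+np.pi/2))
E
```

```text
t: 17.95
tool_pos: [0.5368, -0.1747, 0.1402]
eef_rot: [2.857, 1.297, 0.018]
contact_force: [-0.6, -0.1, -1.9]
opening: 0.0447
[ 0.53683248 -0.17471114  0.14023642] 0.0447429345757292 [-0.59326499 -0.08395296 -1.89083128]
(array([ 2.119, -2.633,  0.202]), np.float64(-2.338), 'alt', np.float64(20.162), 'j6', np.float64(-1.22))
```

```bash
python3 -m inch '[0.7,-0.9,0.1,-0.8,0.3,1.4,-1.75,0.2,-1.6,0.3,2.12,-2.63,0.2,-2.34,0.3,2.12,-2.63,0.2,-2.34,0.3,2.12,-2.63,0.2,-2.34,0.3,2.12,-2.63,0.2,-2.34,0.3]' 40
python3 - <<'E'
from h import *
p=shot("wrist","e3"); t,M,s=tool(); print(t,s["opening"],s["contact_force"],M.round(3).tolist())
print(delta(.5076,-.0083,.063,-.392+np.pi/2))
print("tilt-aware lower",delta(.5076,-.0083,.0515,-.392+np.pi/2))
E
```

```text
t: 18.7
tool_pos: [0.5077, -0.0092, 0.1294]
eef_rot: [2.608, 1.742, 0.015]
contact_force: [-0.4, -0.3, -2.2]
opening: 0.0449
[ 0.5077442  -0.00927452  0.12949838] 0.04512126485401928 [-0.32365472 -0.18286357 -1.83300505] [[0.383, 0.923, 0.011], [0.924, -0.383, 0.001], [0.005, 0.01, -1.0]]
(array([ 0.01 , -0.023,  1.33 ]), np.float64(-0.011), 'alt', np.float64(22.489), 'j6', np.float64(-1.25))
tilt-aware lower (array([ 0.009, -0.026,  1.56 ]), np.float64(-0.011), 'alt', np.float64(22.489), 'j6', np.float64(-1.25))
```

View pics/e3.png

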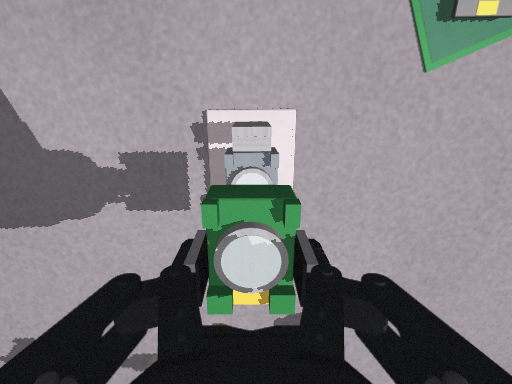

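```bash
python3 -m inch '[0.01,-0.023,0.5,-0.01,0.3,0.01,-0.023,1.0,-0.01,0.3,0.01,-0.024,1.3,-0.01,0.3,0.01,-0.025,1.4,-0.01,0.3,0.01,-0.025,1.48,-0.01,0.3,0.01,-0.026,1.54,-0.01,0.3,0.01,-0.026,1.58,-0.01,0.3,0.01,-0.026,1.58,-0.01,0.3]' 40
python3 - <<'E'
from h import *
p=shot("wrist","e4"); t,M,s=tool(); print(t,s["opening"],s["contact_force"])
E
```

```text
t: 19.75
tool_pos: [0.5076, -0.0081, 0.0517]
eef_rot: [2.607, 1.743, 0.016]
contact_force: [-10.1, 1.6, 12.2]
opening: 0.0444
[ 0.50763115 -0.00813027  0.05168802] 0.04481379654602419 [-10.3053632    1.60918378  11.83072553]
```

View pics/e4.png

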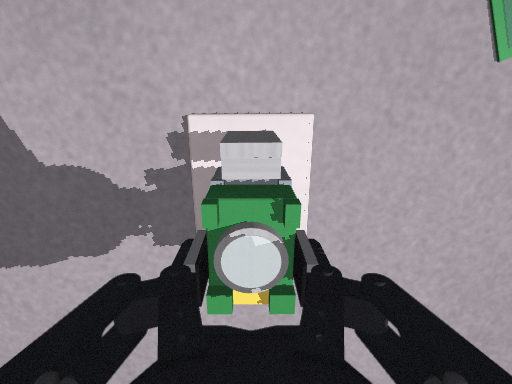

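```bash
python3 -m inch '[0,0,0,0,0.7,0,0,0,0,0.8,0,0,-0.1,0,1,0,0,-0.8,0,1,0,-0.2,-1.8,0,1,0,-0.3,-2.5,0,1,0,-0.3,-2.5,0,1,0,-0.3,-2.5,0,1]' 40
python3 - <<'E'
from fc import *
r=look("cassette_green",.507,-.008,-.392,.037,"e5"); print(tool()[0],tool()[2]["t"])
E
```

```text
t: 20.8
tool_pos: [0.4923, -0.0026, 0.1761]
eef_rot: [2.607, 1.743, 0.015]
contact_force: [-0.6, 0.8, -0.6]
opening: 0.0851
cassette_green 0.91 [ 0.5067 -0.0083 -0.3869  0.0491]
[ 0.49205765 -0.00255466  0.17536301] 20.9
```

View pics/e5.png

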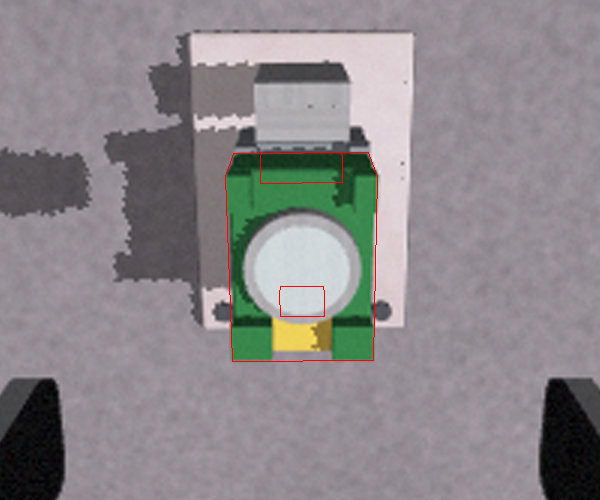

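Run:
```python
from h import *
print(delta(.452,-.346,.17,-1.076+np.pi/2))
```

```text
(array([-6.654,  1.884,  0.091]), np.float64(4.898), 'alt', np.float64(-17.602), 'j6', np.float64(-1.24))
```

```bash
python3 -m inch '[-6.65,1.88,0.09,4.9,1,-6.65,1.88,0.09,4.9,1,-6.65,1.88,0.09,4.9,1,-6.65,1.88,0.09,4.9,1,-6.65,1.88,0.09,4.9,1,-6.65,1.88,0.09,4.9,1,-6.65,1.88,0.09,4.9,1,-6.65,1.88,0.09,4.9,1,-6.65,1.88,0.09,4.9,1,-6.65,1.88,0.09,4.9,1]'
python3 - <<'E'
from fc import *
r=look("cassette_red",.457,-.355,-1.076,0,"f1"); print(tool()[0],tool()[2]["t"])
print(delta(r[0],r[1],.012,r[2]+np.pi/2))
E
```

```text
t: 22.15
tool_pos: [0.4522, -0.345, 0.1701]
eef_rot: [3.044, 0.77, 0.015]
contact_force: [0.3, -0.5, -0.4]
opening: 0.0856
cassette_red 0.66 [ 0.4601 -0.3575 -1.019   0.0421]
[ 0.45212151 -0.34527625  0.17024776] 22.25
(array([-0.005,  0.279,  3.166]), np.float64(-0.405), 'alt', np.float64(22.095), 'j6', np.float64(-1.2))
```

View pics/f1.png

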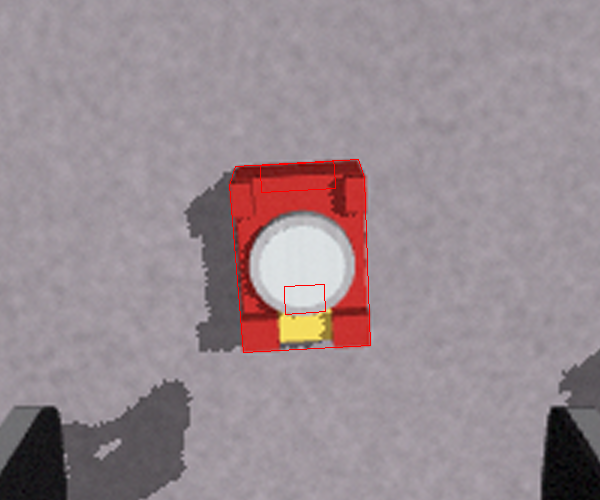

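Good fit on red. Grasp.

```bash
python3 -m inch '[-0.005,0.28,0.8,-0.4,1,-0.005,0.28,1.8,-0.4,1,-0.005,0.28,2.6,-0.4,1,-0.005,0.28,3.15,-0.4,1,-0.005,0.28,3.15,-0.4,1,-0.005,0.28,3.15,-0.4,0.4,-0.005,0.28,3.15,-0.4,0.3,-0.005,0.28,3.15,-0.4,0.3,-0.005,0.28,3.15,-0.4,0.3,-0.005,0.28,3.15,-0.4,0.3,-0.005,0.28,3.15,-0.4,0.3]' 40
python3 - <<'E'
from h import *
p=shot("wrist","f2"); t,M,s=tool(); print(t,s["t"],s["contact_force"],s["opening"])
c=np.array([.4601,-.3575]);u=np.array([np.cos(-1.019),np.sin(-1.019)]);print((t[:2]-c)@u)
E
```

```text
t: 23.62
tool_pos: [0.4607, -0.3579, 0.0145]
eef_rot: [3.02, 0.854, 0.017]
contact_force: [-1.2, 1.9, 7.3]
opening: 0.0451
[ 0.46071654 -0.35793677  0.0144828 ] 23.675 [-1.02091676  1.12986272  7.71523237] 0.044783241556087705
0.000695147153609836
```

View pics/f2.png

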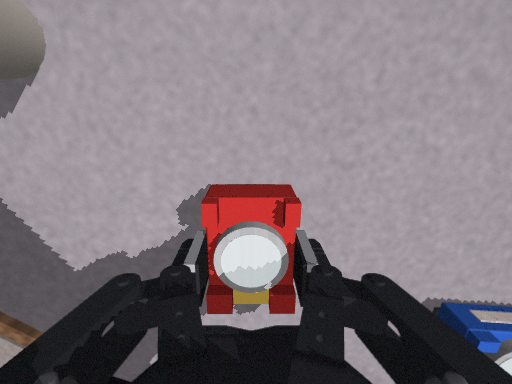

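```bash
python3 -m inch '[0,0,-0.7,0,0.3,0,0,-1.5,0,0.3,0,0,-2.3,0,0.3,0,0,-3,0,0.3,0,0,-3.1,0,0.3,0,0,-3.1,0,0.3]' 40
python3 - <<'E'
from h import *
t,M,s=tool(); print(t,s["opening"],s["contact_force"])
print(delta(.507,-.0082,.165,-.392+np.pi/2))
E
```

```text
t: 24.42
tool_pos: [0.4589, -0.3579, 0.1694]
eef_rot: [3.019, 0.854, 0.018]
contact_force: [-0.9, 0.1, -1.7]
opening: 0.045
[ 0.45885353 -0.35786278  0.16944486] 0.04497682558751988 [-0.92103191  0.12617786 -1.69541175]
(array([ 4.482, -5.454,  0.097]), np.float64(-4.495), 'alt', np.float64(18.005), 'j6', np.float64(-1.26))
```

```bash
python3 -m inch '[0.6,-0.75,0.1,-0.7,0.3,1.3,-1.6,0.1,-1.4,0.3,2,-2.5,0.1,-2.2,0.3,2.7,-3.3,0.1,-2.9,0.3,3.4,-4.15,0.1,-3.6,0.3,4.1,-5,0.1,-4.2,0.3,4.48,-5.45,0.1,-4.5,0.3,4.48,-5.45,0.1,-4.5,0.3,4.48,-5.45,0.1,-4.5,0.3,4.48,-5.45,0.1,-4.5,0.3]' 40
python3 - <<'E'
from h import *
p=shot("wrist","f3"); t,M,s=tool(); print(t,s["opening"],s["contact_force"],M.round(3).tolist())
print(delta(.507,-.0082,.095,-.392+np.pi/2))
print(delta(.507,-.0082,.0835,-.392+np.pi/2))
E
```

```text
t: 25.68
tool_pos: [0.5069, -0.0092, 0.1644]
eef_rot: [2.606, 1.742, 0.014]
contact_force: [0.9, -0.5, -1.4]
opening: 0.0452
[ 0.50690774 -0.00920026  0.16456342] 0.044615233553586625 [ 0.37632869 -0.22378318 -1.03353747] [[0.383, 0.924, 0.011], [0.924, -0.383, -0.001], [0.004, 0.011, -1.0]]
(array([ 0.014, -0.021,  1.391]), np.float64(-0.005), 'alt', np.float64(22.495), 'j6', np.float64(-1.25))
(array([ 0.013, -0.023,  1.621]), np.float64(-0.005), 'alt', np.float64(22.495), 'j6', np.float64(-1.25))
```

View pics/f3.png

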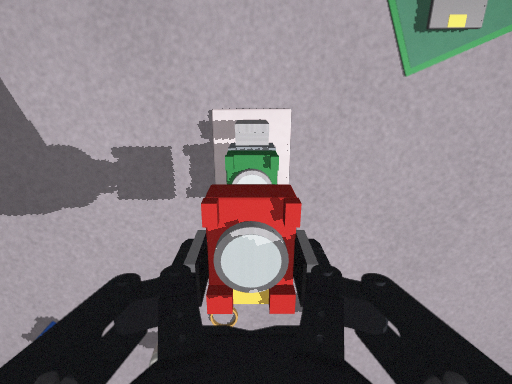

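```bash
python3 -m inch '[0.014,-0.021,0.5,0,0.3,0.014,-0.021,1.0,0,0.3,0.014,-0.021,1.35,0,0.3,0.014,-0.022,1.45,0,0.3,0.013,-0.022,1.53,0,0.3,0.013,-0.023,1.6,0,0.3,0.013,-0.023,1.65,0,0.3,0.013,-0.023,1.65,0,0.3]' 40
python3 - <<'E'
from h import *
p=shot("wrist","f4"); t,M,s=tool(); print(t,s["opening"],s["contact_force"])
E
```

```text
t: 26.72
tool_pos: [0.5074, -0.0082, 0.0834]
eef_rot: [2.606, 1.741, 0.016]
contact_force: [-5.5, -0.6, 10.9]
opening: 0.0446
[ 0.50742686 -0.00822897  0.08346467] 0.04492219216790375 [-5.30869179 -0.97976761 10.73205372]
```

View pics/f4.png

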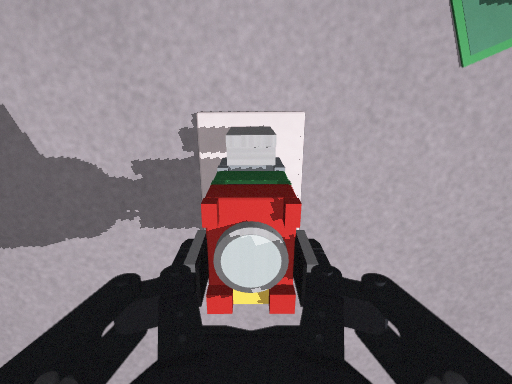

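```bash
python3 -m inch '[0,0,0,0,0.7,0,0,0,0,0.8,0,0,-0.1,0,1,0,0,-0.8,0,1,0,-0.2,-1.8,0,1,0,-0.3,-2.4,0,1,0,-0.3,-2.4,0,1,0,-0.3,-2.4,0,1]' 40
python3 - <<'E'
from fc import *
r=look("cassette_red",.507,-.008,-.392,.069,"f5"); print(tool()[0],tool()[2]["t"])
print(delta(.620,-.344,.19,.481+np.pi/2))
E
```

```text
t: 27.78
tool_pos: [0.4919, -0.0024, 0.2027]
eef_rot: [2.606, 1.741, 0.015]
contact_force: [0.2, -0.8, 0.6]
opening: 0.0851
cassette_red 0.74 [ 0.5065 -0.0084 -0.3941  0.0438]
[ 0.49177998 -0.00243827  0.20211959] 27.875
(array([-5.331,  4.981,  0.274]), np.float64(-6.258), 'alt', np.float64(16.242), 'j6', np.float64(-1.23))
```

View pics/f5.png

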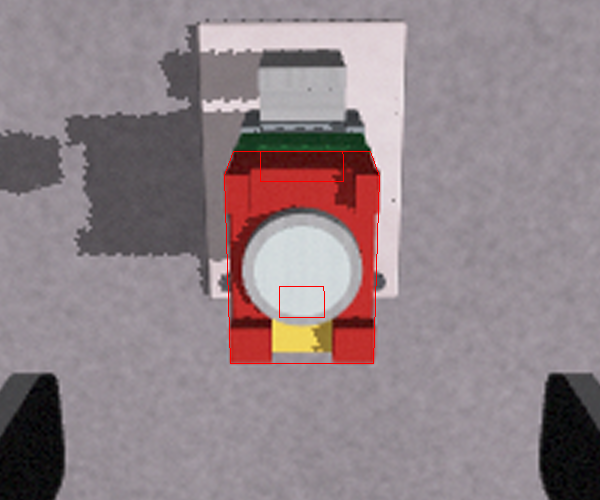

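Red is seated on green. On to blue.

```bash
python3 -m inch '[-5.33,4.98,0.27,-6.26,1,-5.33,4.98,0.27,-6.26,1,-5.33,4.98,0.27,-6.26,1,-5.33,4.98,0.27,-6.26,1,-5.33,4.98,0.27,-6.26,1,-5.33,4.98,0.27,-6.26,1,-5.33,4.98,0.27,-6.26,1,-5.33,4.98,0.27,-6.26,1,-5.33,4.98,0.27,-6.26,1,-5.33,4.98,0.27,-6.26,1,-5.33,4.98,0.27,-6.26,1]'
python3 - <<'E'
from fc import *
r=look("cassette_blue",.629,-.339,.481,0,"g1"); print(tool()[0],tool()[2]["t"])
print(delta(r[0],r[1],.012,r[2]+np.pi/2)); shot("wrist","g1f")
E
```

```text
t: 29.25
tool_pos: [0.62, -0.3434, 0.1907]
eef_rot: [1.622, 2.679, 0.008]
contact_force: [0.4, -0.7, 0.1]
opening: 0.0855
cassette_blue 0.68 [ 0.6326 -0.3397  0.4643  0.0501]
[ 0.61998886 -0.34365694  0.19055323] 29.35
(array([-0.026,  0.225,  3.574]), np.float64(0.124), 'alt', np.float64(-22.376), 'j6', np.float64(-2.6))
```

View pics/g1.png

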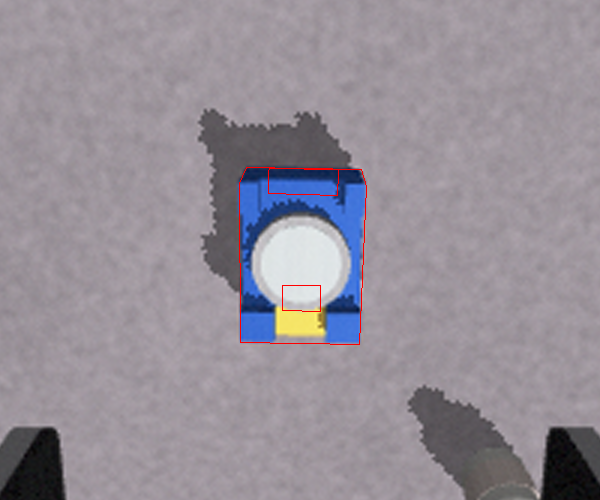

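View pics/g1f.png

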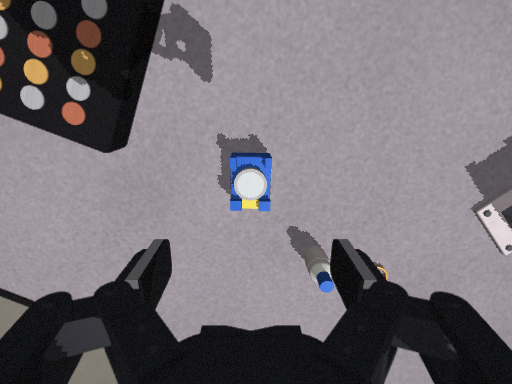

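```bash
python3 -m inch '[-0.026,0.225,0.8,0.12,1,-0.026,0.225,1.8,0.12,1,-0.026,0.225,2.8,0.12,1,-0.026,0.225,3.4,0.12,1,-0.026,0.225,3.56,0.12,1,-0.026,0.225,3.56,0.12,1,-0.026,0.225,3.56,0.12,0.4,-0.026,0.225,3.56,0.12,0.3,-0.026,0.225,3.56,0.12,0.3,-0.026,0.225,3.56,0.12,0.3,-0.026,0.225,3.56,0.12,0.3,-0.026,0.225,3.56,0.12,0.3]' 40
python3 - <<'E'
from h import *
p=shot("wrist","g2"); t,M,s=tool(); print(t,s["t"],s["contact_force"],s["opening"])
c=np.array([.6326,-.3397]);u=np.array([np.cos(.4643),np.sin(.4643)]);print((t[:2]-c)@u)
E
```

```text
t: 30.9
tool_pos: [0.633, -0.3401, 0.014]
eef_rot: [1.644, 2.664, 0.008]
contact_force: [-1.6, 1.3, 6.4]
opening: 0.0452
[ 0.63300085 -0.34005651  0.01395995] 30.95 [-1.98435996  1.7153032   6.68451478] 0.04524226986902792
0.00019876866815461038
```

View pics/g2.png

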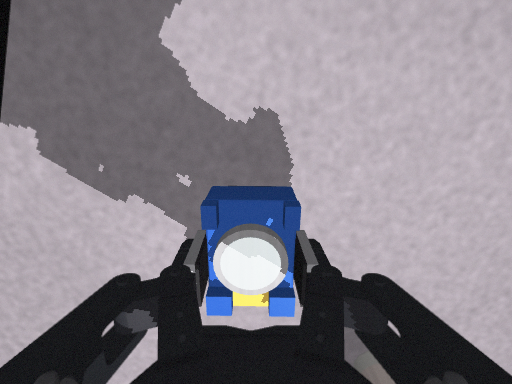

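```bash
python3 -m inch '[0,0,-0.7,0,0.3,0,0,-1.5,0,0.3,0,0,-2.3,0,0.3,0,0,-3.1,0,0.3,0,0,-3.6,0,0.3,0,0,-3.6,0,0.3]' 40
python3 - <<'E'
from h import *
t,M,s=tool(); print(t,s["opening"],s["contact_force"])
print(delta(.5066,-.0082,.19,-.392+np.pi/2))
E
```

```text
t: 31.7
tool_pos: [0.6313, -0.3401, 0.1964]
eef_rot: [1.642, 2.66, 0.008]
contact_force: [0.3, 0.2, -1.7]
opening: 0.045
[ 0.63127662 -0.34011611  0.19644361] 0.045016389592927246 [ 0.32532013  0.23443012 -1.71069661]
(array([7.053, 0.746, 0.066]), np.float64(6.136), 'alt', np.float64(-16.364), 'j6', np.float64(-2.57))
```

```bash
python3 -m inch '[0.8,0.1,0.07,0.8,0.3,1.7,0.2,0.07,1.6,0.3,2.6,0.3,0.07,2.4,0.3,3.5,0.4,0.07,3.2,0.3,4.4,0.5,0.07,4,0.3,5.3,0.6,0.07,4.8,0.3,6.2,0.7,0.07,5.5,0.3,7.05,0.75,0.07,6.14,0.3,7.05,0.75,0.07,6.14,0.3,7.05,0.75,0.07,6.14,0.3,7.05,0.75,0.07,6.14,0.3]' 40
python3 - <<'E'
from h import *
p=shot("wrist","g3"); t,M,s=tool(); print(t,s["opening"],s["contact_force"],M.round(3).tolist())
print(delta(.5066,-.0082,.127,-.392+np.pi/2))
print(delta(.5066,-.0082,.115,-.392+np.pi/2))
E
```

```text
t: 33.08
tool_pos: [0.507, -0.009, 0.1892]
eef_rot: [2.603, 1.739, 0.016]
contact_force: [-0.2, -0.1, -2.0]
opening: 0.045
[ 0.50705111 -0.00898175  0.18934891] 0.04495704947996674 [-0.83201051  0.31440769 -1.08710744] [[0.383, 0.924, 0.015], [0.924, -0.383, -0.004], [0.003, 0.015, -1.0]]
(array([ 0.008, -0.033,  1.247]), np.float64(-0.008), 'alt', np.float64(22.492), 'j6', np.float64(-1.24))
(array([ 0.007, -0.037,  1.487]), np.float64(-0.008), 'alt', np.float64(22.492), 'j6', np.float64(-1.24))
```

View pics/g3.png

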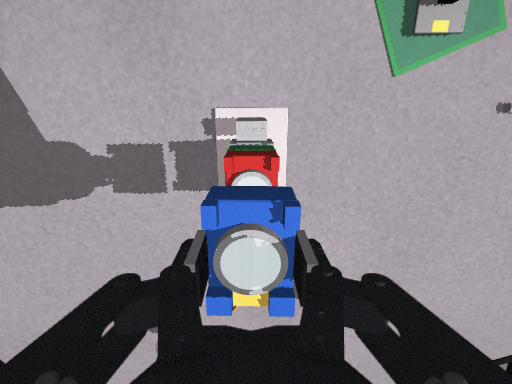

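```bash
python3 -m inch '[0.008,-0.033,0.5,0,0.3,0.008,-0.033,1.0,0,0.3,0.008,-0.033,1.25,0,0.3,0.008,-0.035,1.35,0,0.3,0.007,-0.036,1.43,0,0.3,0.007,-0.037,1.48,0,0.3,0.007,-0.037,1.52,0,0.3,0.007,-0.037,1.52,0,0.3]' 40
python3 - <<'E'
from h import *
p=shot("wrist","g4"); t,M,s=tool(); print(t,s["opening"],s["contact_force"])
E
```

```text
t: 34.12
tool_pos: [0.507, -0.0084, 0.1152]
eef_rot: [2.602, 1.738, 0.018]
contact_force: [-6.2, -1.1, 14.0]
opening: 0.0448
[ 0.50701876 -0.00837249  0.1151377 ] 0.04490007070492388 [-5.58695069 -0.11716402 13.23489673]
```

View pics/g4.png

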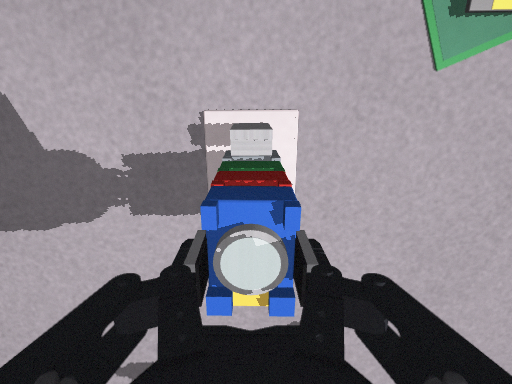

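```bash
python3 -m inch '[0,0,0,0,0.7,0,0,0,0,0.8,0,0,-0.1,0,1,0,0,-0.8,0,1,0,-0.2,-1.8,0,1,0,-0.3,-2.2,0,1,0,-0.3,-2.2,0,1,0,-0.3,-2.2,0,1]' 40
python3 - <<'E'
from fc import *
r=look("cassette_blue",.507,-.008,-.392,.101,"g5"); print(tool()[0],tool()[2]["t"])
top=viewer.capture("top"); l=best("lid",top); c=np.argwhere(l["pixels"]).mean(0)[::-1]; q=unproj(top,c,.013); print(l["p"],q)
sc=shot("scene","g5s"); im=cv2.resize(top["frame"][100:300,100:450,::-1],None,fx=2.2,fy=2.2,interpolation=cv2.INTER_CUBIC); cv2.imwrite("pics/g5t.png",im)
print(delta(.408,.238,.19,-.392+np.pi/2))
E
```

```text
t: 35.17
tool_pos: [0.4911, -0.0022, 0.2233]
eef_rot: [2.603, 1.738, 0.016]
contact_force: [0.1, -0.8, -1.0]
opening: 0.0852
no mask
[ 0.49107416 -0.00220399  0.22326047] 35.275
0.95 [0.41531166 0.23704111 0.013     ]
(array([ 3.798, -3.389,  0.636]), np.float64(-0.008), 'alt', np.float64(22.492), 'j6', np.float64(-1.23))
```

View pics/g5.png

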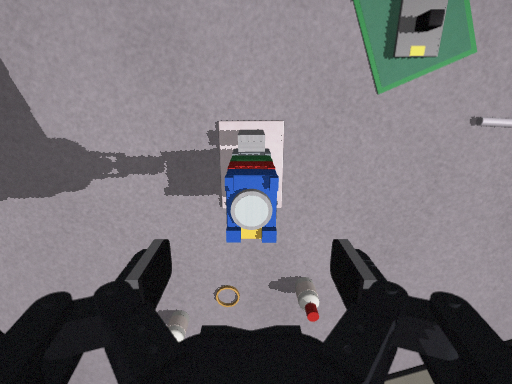

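View pics/g5t.png

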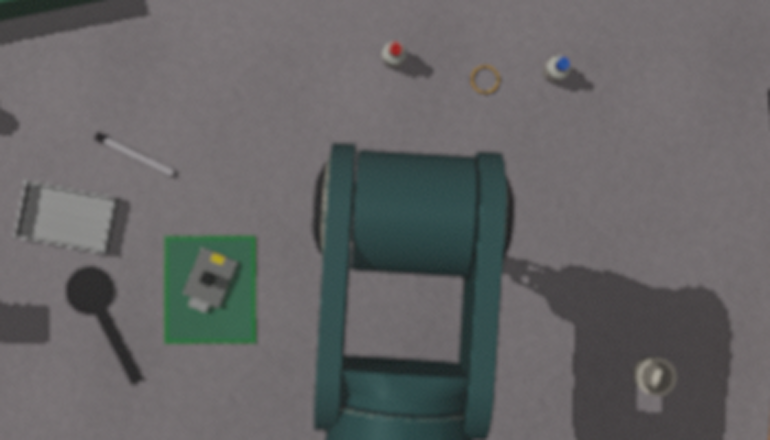

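View pics/g5s.png

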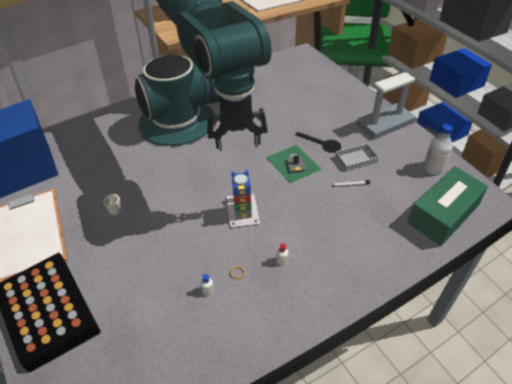

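```bash
python3 -m inch '[3.8,-3.39,0.7,0,1,3.8,-3.39,0.7,0,1,3.8,-3.39,0.7,0,1,3.8,-3.39,0.7,0,1,3.8,-3.39,0.7,0,1,3.8,-3.39,1,0,1,3.8,-3.39,1,0,1,3.8,-3.39,1,0,1]'
python3 - <<'E'
from fc import *
r=look("lid",.421,.235,-.392,.002,"i1",LID); print(tool()[0],tool()[2]["t"])
print(delta(r[0],r[1],.0255,r[2]+np.pi/2))
E
```

```text
t: 36.42
tool_pos: [0.4088, 0.237, 0.1718]
eef_rot: [2.604, 1.736, 0.016]
contact_force: [-0.1, 0.6, -0.2]
opening: 0.0854
lid 0.7 [ 0.4195  0.2342 -0.3904  0.0287]
[0.40875505 0.23734116 0.17211942] 36.525
(array([0.017, 0.176, 2.936]), np.float64(-0.031), 'alt', np.float64(22.469), 'j6', np.float64(-0.7))
```

View pics/i1.png

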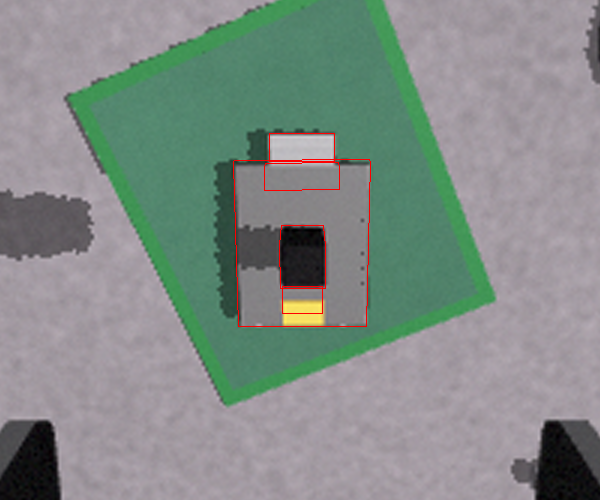

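```bash
python3 -m inch '[0.017,0.176,0.8,-0.03,0.7,0.017,0.176,1.6,-0.03,0.6,0.017,0.176,2.4,-0.03,0.5,0.017,0.176,2.9,-0.03,0.5,0.017,0.176,3.05,-0.03,0.5,0.017,0.176,3.05,-0.03,0.5,0.017,0.176,3.05,-0.03,0,0.017,0.176,3.05,-0.03,0,0.017,0.176,3.05,-0.03,0,0.017,0.176,3.05,-0.03,0,0.017,0.176,3.05,-0.03,0,0.017,0.176,3.05,-0.03,0]' 40
python3 - <<'E'
from h import *
p=shot("wrist","i2"); t,M,s=tool(); print(t,s["t"],s["contact_force"],s["opening"])
c=np.array([.4195,.2342]);u=np.array([np.cos(-.39),np.sin(-.39)]);print((t[:2]-c)@u)
E
```

```text
t: 38.02
tool_pos: [0.4202, 0.2345, 0.0211]
eef_rot: [2.6, 1.742, 0.02]
contact_force: [-0.3, -0.8, 6.3]
opening: 0.0151
[0.42022079 0.23450576 0.0210824 ] 38.075 [-0.65493764 -1.27538236  7.10014611] 0.014889386195923067
0.0005504221710138148
```

View pics/i2.png

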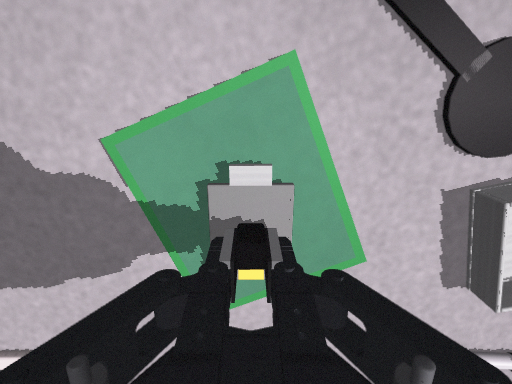

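```bash
python3 -m inch '[0,0,-0.6,0,0,0,0,-1.4,0,0,0,0,-2.3,0,0,0,0,-3.1,0,0,0,0,-3.9,0,0,0,0,-3.9,0,0,0,0,-3.9,0,0]' 40
python3 - <<'E'
from h import *
p=shot("wrist","i3"); t,M,s=tool(); print(t,s["opening"],s["contact_force"])
print(delta(.507,-.0083,.21,-.392+np.pi/2))
E
```

```text
t: 38.95
tool_pos: [0.4166, 0.235, 0.2156]
eef_rot: [2.6, 1.742, 0.02]
contact_force: [-0.5, -0.7, -2.5]
opening: 0.0148
[0.41649172 0.23489722 0.21508472] 0.015092594507038709 [-0.32057463  0.47910312 -2.13612501]
(array([-3.81 ,  3.523,  0.149]), np.float64(0.012), 'alt', np.float64(-22.488), 'j6', np.float64(-0.71))
```

View pics/i3.png

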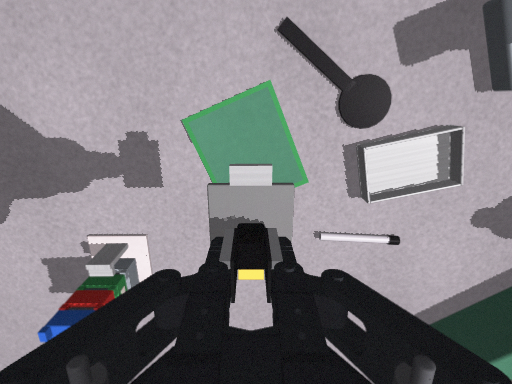

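```bash
python3 -m inch '[-0.6,0.55,0.1,0,0,-1.3,1.2,0.1,0,0,-2,1.85,0.1,0,0,-2.7,2.5,0.1,0,0,-3.3,3.05,0.1,0,0,-3.81,3.52,0.1,0,0,-3.81,3.52,0.15,0,0,-3.81,3.52,0.15,0,0,-3.81,3.52,0.15,0,0]' 40
python3 - <<'E'
from h import *
p=shot("wrist","i4"); t,M,s=tool(); print(t,s["opening"],s["contact_force"],M.round(3).tolist())
print(delta(.507,-.0083,.163,-.392+np.pi/2))
print(delta(.507,-.0083,.152,-.392+np.pi/2))
E
```

```text
t: 40.12
tool_pos: [0.5066, -0.0074, 0.2097]
eef_rot: [2.599, 1.743, 0.018]
contact_force: [0.3, 0.2, -1.5]
opening: 0.0151
[ 0.50666773 -0.00746789  0.2098715 ] 0.014825396379405397 [ 0.05111189  0.29853682 -0.62490682] [[0.379, 0.925, 0.016], [0.925, -0.379, -0.003], [0.003, 0.017, -1.0]]
(array([-0.016, -0.003,  0.937]), np.float64(0.02), 'alt', np.float64(-22.48), 'j6', np.float64(-1.25))
(array([-0.016, -0.007,  1.157]), np.float64(0.02), 'alt', np.float64(-22.48), 'j6', np.float64(-1.25))
```

View pics/i4.png

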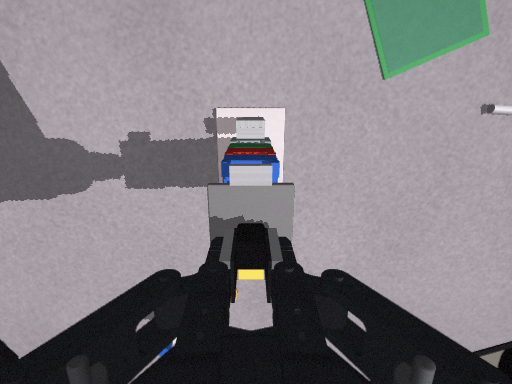

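```bash
python3 -m inch '[-0.016,-0.003,0.4,0,0,-0.016,-0.003,0.8,0,0,-0.016,-0.003,0.93,0,0,-0.016,-0.005,1.02,0,0,-0.016,-0.006,1.1,0,0,-0.016,-0.007,1.15,0,0,-0.016,-0.007,1.19,0,0,-0.016,-0.007,1.19,0,0]' 40
python3 - <<'E'
from h import *
p=shot("wrist","i5"); t,M,s=tool(); print(t,s["opening"],s["contact_force"])
E
```

```text
t: 41.18
tool_pos: [0.5075, -0.0084, 0.152]
eef_rot: [2.598, 1.742, 0.021]
contact_force: [-4.0, 0.2, 12.5]
opening: 0.0149
[ 0.50747366 -0.00837692  0.1520366 ] 0.014811529818471895 [-4.4738924  -0.47968579 11.51384283]
```

View pics/i5.png

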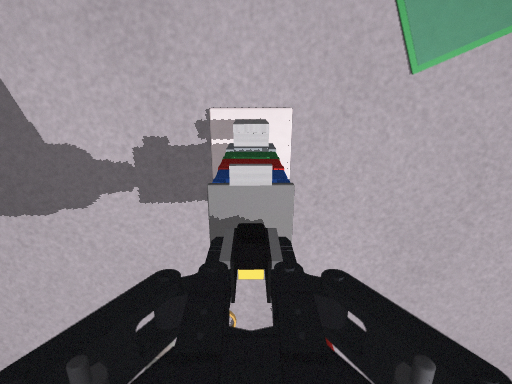

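Seated height matches (0.1520 vs 0.152). Release and back off.

```bash
python3 -m inch '[0,0,0,0,0.3,0,0,0,0,0.5,0,0,0,0,0.5,0,0,-0.6,0,0.6,0,0,-1.4,0,1,0,-0.2,-2.4,0,1,0,-0.2,-2.4,0,1,0,-0.2,-2.4,0,1,0,-0.2,-2.4,0,1]' 40
python3 - <<'E'
from fc import *
r=look("lid",.507,-.008,-.392,.133,"j1",LID); print(tool()[0],tool()[2]["t"])
p=viewer.capture("scene"); im=cv2.resize(p["frame"],None,fx=4,fy=4,interpolation=cv2.INTER_CUBIC)[:,:,::-1].copy()
for k,m in enumerate([CASS]*3+[LID]):
    for b in place(m,.5065,-.0083,.037+.032*k,-.392)[:3]: cv2.polylines(im,[cv2.convexHull(((proj(p,b)+.5)*4).astype(np.float32)).astype(np.int32)],True,(0,0,255),1)
cv2.imwrite("pics/j2.png",np.hstack([im[560:960,800:1150],cv2.resize(p["frame"],None,fx=4,fy=4,interpolation=cv2.INTER_CUBIC)[560:960,800:1150,::-1]]))
shot("scene","j3")
E
```

```text
t: 42.35
tool_pos: [0.4958, -0.0041, 0.2705]
eef_rot: [2.599, 1.743, 0.018]
contact_force: [0.1, -0.3, -0.4]
opening: 0.0856
lid 0.75 [ 0.5069 -0.0089 -0.3934  0.055 ]
[ 0.49588208 -0.0041551   0.27075802] 42.45
```

View pics/j1.png

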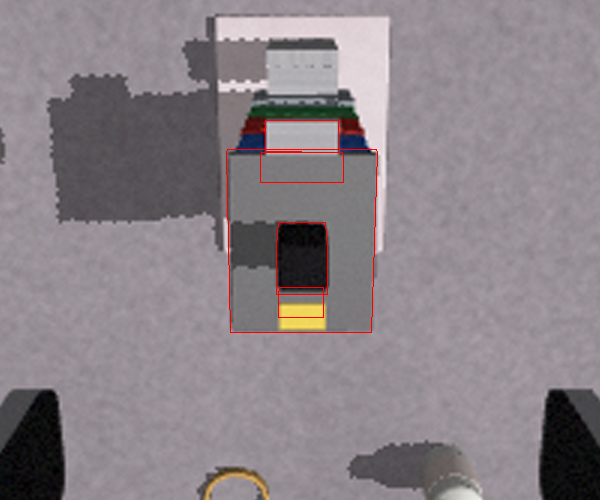

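View pics/j2.png

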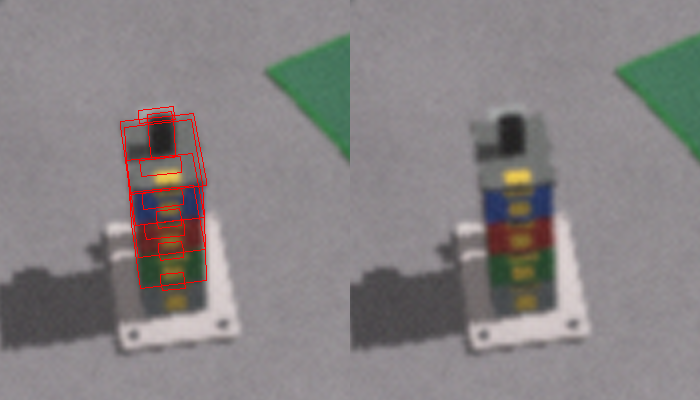

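```bash
python3 -c "
from h import *
s=monitor.read_state();print(s['t'],s['contact_force']);print(workorder.sign_off())"
```

```text
42.55 [-0.56823702  0.1118043   0.66821045]
the job is handed in; nothing more can be done
None
```

The job is handed in at 42.6 s of the 210 s allowed. The lens dock now holds a full stack with its lid on, but sign-off reports no verdict.

**What I did**
- **Lid off:** I tipped the lid to about 0.46 rad with its tongue under the keeper (measured in the scene picture). I moved it free and set it knob-up on the mat, about 17 mm from the mat's centre.
- **Stacking:** I put green, red, then blue on the dock. I saw no orange or white cassette in the pictures. The networks did report both at the start (confidence 0.61 and 0.41), but both reports fell on the dock itself.
- **Lid back on:** I keyed the lid onto the blue cassette.

**Last checks**
- **Seating heights:** at release, all four parts were within 0.2 mm of the height expected for fully seated.
- **Position and heading:** the final wrist fit put the lid within about 1 mm of the dock axis, facing the same way as the dock. Green and red also fitted within about 1 mm after release.
- **Scene picture:** the stack stands straight with the yellow ends in line and the gripper clear of everything. The other things appear where they were, judged by eye.

**What failed or disagreed**
- **Setting the lid down:** it stayed tilted in the grip and did not level under 21 N of pressing, so I rolled it flat over its rear lug.
- **First dock fit:** it was about 8 mm off because the base plate is not centred on the block. I corrected this before the first grasp.
- **Blue cassette:** the network returned no mask for it after stacking, so I checked it from the pictures and the release height only.
- **Scene overlay:** the drawn outline sat about 1 to 2 pixels off the stack, which fits the stated calibration error.

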